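Tighten a vessel lid crisscross in two passes

ROBOT

A 6-joint arm with a two-finger parallel gripper is mounted at the origin on a cart in front of the work surface, level with it; the furniture and walls round the work are solid. World frame = base frame: x ahead of the robot, y to its left, z up, the work surface at z = 0. Lengths are in m, angles in rad, forces in N, time in s.
With the tool pointing down it reaches from about 0.25 to 0.725 m from the base axis. Payload 4 kg.
Tool frame: the origin (TCP) lies on the centre line of the jaws, within the pads' length; the fingertips stand 17 mm ahead of it and the grasp point (between the pads) lies 2 mm behind it; z points along the fingers, x is the direction in which the jaws open and shut, and the axes are right-handed (so a half turn about z gives the same grasp; the last joint's range is limited). The gripper opens to 85 mm and grips with 20 to 120 N. Pads are 22 mm wide; open, the fingers measure 114 mm over their backs; the gripper's body (76 mm by 85 mm) begins 54 mm behind the grasp point. The pads swing forward as they close: fully open they stand 13 mm farther back than shut.
Start: joints at [1.213, 0.241, 0.005, 1.335, 0, 1.571], TCP at [0.175, 0.468, 0.248] pointing down, gripper open.
Joint ranges: [-2.72, 2.72], [-1.05, 1.87], [-1.09, 1.28], [-1.99, 2.15], [-1.42, 1.44], [-3.14, 3.14]. Speed limits (rad/s): [2.79, 2.79, 3.14, 3.14, 3.14, 3.14].

INTERFACE

Orientations are given as a unit quaternion [x, y, z, w].
In Python, from workcell import bot gives the robot as it stands.
- The arm moves only by the tool jog_arm, never from a script. Its arguments are lists of equal length, an entry for each row: "jaw": the closure, from 0 (fully open) to 1 (shut); "linear": the shift along the tool's x, y, z in m, a list of three; "delta_rot": the turn, a rotation vector about the tool's x, y, z in degrees, a list of three. A call has exactly 8 rows; each row is the pose to reach, as a shift and turn from the pose commanded when the call began, along the tool's axes at that moment; what a row does not reach only later rows make up. A row lasts 1/12 s, in which the tool goes at most 41.7 mm and 7.16 degrees, less where a joint would pass 70% of its speed; a pose out of reach is approached as far as the arm can. A call with a gripper value outside its range is refused whole. The fingers move at their own pace and stop on an object; the grip force is fixed at half the most. Time passes only in rows, so rows that repeat a pose let the fingers close, or fill a call up. It gives the time, the measured TCP pose, the force and the opening at its end, in the units of the state.
- bot.get_obs(): the state, without advancing time (a new reading comes with each control period).
- bot.camera(name): name is "scene" or "top" or "wrist"; returns (picture, depth): 420x560x3 uint8, red, green, blue; 420x560 float32, m along the optical axis (not along the pixel's ray), 0 where there is no reading.
- bot.calibration(name): a dict with "fovy" (degrees; the focal length in pixels is half the picture's height over the tangent of half this angle, whatever the lens; pixels are square), "cx", "cy" (the principal point, pixels), "origin" and "orientation" of the camera in the world. Camera axes: x right, y down, z forward; pixel columns grow to the right and rows downward; lengths in m; the calibration is good to about 2 mm. A picture is of the moment at which its call begins: read the wrist's pose just before it. calibration takes no time and is no camera call; for the wrist camera it gives the pose at the moment of the call.
- bot.job_done(): hands the job in, once; it reports no verdict.
The state is a dict: "clock": time; "joint_pos": joint angles; "joint_vel": joint speeds; "tau": joint torques, N m; "eef_pos": TCP position; "tool_rot": TCP orientation; "ft_force": force on the tool from outside, world axes, zero at the start; "ft_torque": the same for the moment, N m; "grip_width": finger opening in m.
Only numpy, scipy, OpenCV 4.12 (cv2) and the standard library are available. Lean on these libraries where they do the work, as an engineer would, in place of code of your own. Each camera call takes 0.05 s, during which the arm holds its last target.

TASK

Tighten the four T-nuts on the vessel lid clockwise in crisscross order and in two passes: first give each nut about an eighth of a turn, one nut, then the one diagonally opposite it, then the other diagonal pair; then go round again in the same diagonal manner and turn each nut until it is firmly tight and the lid sits flush on the rim. Feel for the stop and do not over-tighten any nut, do not let the lid go down crooked, and leave the grease pot and the tape roll where they stand.

Things in the scene. Friction and masses are not known exactly. Their poses are not given: they have to be found in the camera images.
- vessel: low grey vessel, fixed, 180 mm across, 60 mm tall to its rim; origin at the centre of its underside, z up. Four studs at (+-46, +-46) mm in its x, y. A short pipe stub sticks out at +x. Nuts stay where left; at the hard stop the torque climbs by about 0.14 N m per 0.05 rad: 0.18 to 0.35 N m is properly tight, 0.5 N m over-tightened (40 N on the stop)
- lid_plate: round aluminium lid, 180 mm across, 10 mm thick, with a sight port (5 mm high, 72 mm across) in its middle. Origin at the centre of its underside, z up. It starts 2 mm above the rim on a springy gasket; flush when its underside is 60 mm above the bench. Turning one nut far down alone cocks it: more than 0.9 degrees (0.0158 rad) is crooked, which takes about 1 rad or more on one nut
- nut_1: steel T-nut at +x +y of the vessel's frame (diagonally opposite nut_3). Grip bar 40 mm long (x), 14 mm thick (y, flat sides), 20 mm tall, on a collar 31 mm across and 5 mm high; origin at the bar's centre on the stud's axis, about 25 mm above the lid's top face, bar underside 15 mm above it. Clockwise from above tightens; sinks 2 mm per rad, thread drag up to 0.1 N m. Turn from the start to its hard stop: unknown, each nut another, 1.2 to 1.55 rad
- nut_2: steel T-nut at -x +y (diagonally opposite nut_4). Grip bar 40 mm long (x), 14 mm thick (y, flat sides), 20 mm tall, on a collar 31 mm across and 5 mm high; origin at the bar's centre on the stud's axis, about 25 mm above the lid's top face, bar underside 15 mm above it. Clockwise from above tightens; sinks 2 mm per rad, thread drag up to 0.1 N m. Turn from the start to its hard stop: unknown, each nut another, 1.2 to 1.55 rad
- nut_3: steel T-nut at -x -y (diagonally opposite nut_1). Grip bar 40 mm long (x), 14 mm thick (y, flat sides), 20 mm tall, on a collar 31 mm across and 5 mm high; origin at the bar's centre on the stud's axis, about 25 mm above the lid's top face, bar underside 15 mm above it. Clockwise from above tightens; sinks 2 mm per rad, thread drag up to 0.1 N m. Turn from the start to its hard stop: unknown, each nut another, 1.2 to 1.55 rad
- nut_4: steel T-nut at +x -y (diagonally opposite nut_2). Grip bar 40 mm long (x), 14 mm thick (y, flat sides), 20 mm tall, on a collar 31 mm across and 5 mm high; origin at the bar's centre on the stud's axis, about 25 mm above the lid's top face, bar underside 15 mm above it. Clockwise from above tightens; sinks 2 mm per rad, thread drag up to 0.1 N m. Turn from the start to its hard stop: unknown, each nut another, 1.2 to 1.55 rad
- stud_1: threaded steel stud, 8 mm across, fixed, in the middle of nut_1; same origin as the nut had at the start. Inside the collar it carries the hard stop that ends the nut's travel; where around the stud the stop sits cannot be seen
- stud_2: threaded steel stud, 8 mm across, fixed, in the middle of nut_2; same origin as the nut had at the start. Inside the collar it carries the hard stop that ends the nut's travel; where around the stud the stop sits cannot be seen
- stud_3: threaded steel stud, 8 mm across, fixed, in the middle of nut_3; same origin as the nut had at the start. Inside the collar it carries the hard stop that ends the nut's travel; where around the stud the stop sits cannot be seen
- stud_4: threaded steel stud, 8 mm across, fixed, in the middle of nut_4; same origin as the nut had at the start. Inside the collar it carries the hard stop that ends the nut's travel; where around the stud the stop sits cannot be seen
- grease_pot_mid (a point): centre of a loose grease pot, 61 mm across and 61 mm tall, standing next to the vessel; not to be disturbed
- tape_roll_mid (a point): centre of a loose roll of thread tape, 52 mm across and 16 mm tall, lying next to the vessel; not to be disturbed

How it is judged:
On the way, in this order (a step that is already met when the one before it is completed fails the run):
1. first pass, first diagonal: two diagonally opposite nuts have sunk more than 0.8 mm (over 23 degrees of turn), the other two less than 0.3 mm (((distance of each of nut_1, nut_3 from where it was at the start of the episode above 0.0008 m and distance of each of nut_2, nut_4 from where it was at the start of the episode below 0.0003 m) or (distance of each of nut_2, nut_4 from where it was at the start of the episode above 0.0008 m and distance of each of nut_1, nut_3 from where it was at the start of the episode below 0.0003 m))), for 0.2 s.
2. first pass done: all four nuts have sunk more than 0.8 mm, and the lid is not down yet (its middle still over 0.3 mm above flush) (distance of each of nut_1, nut_2, nut_3, nut_4 from where it was at the start of the episode above 0.0008 m and z of lid_plate in the frame of vessel above 0.0603 m), for 0.2 s.
3. second pass, first diagonal: two diagonally opposite nuts are tight (over 3 N on their stops), the other two not yet on their stops (((contact force between nut_1 and stud_1 above 3 N and contact force between nut_3 and stud_3 above 3 N and contact force between nut_2 and stud_2 below 1 N and contact force between nut_4 and stud_4 below 1 N) or (contact force between nut_2 and stud_2 above 3 N and contact force between nut_4 and stud_4 above 3 N and contact force between nut_1 and stud_1 below 1 N and contact force between nut_3 and stud_3 below 1 N))), for 0.2 s.
At the end, for the whole second after the job is handed in: all four nuts are left tight, each pressing on its stop with more than 3 N, and the lid lies flush on the rim (its middle within 0.4 mm, tilted less than 0.006 rad) (contact force between nut_1 and stud_1 above 3 N and contact force between nut_2 and stud_2 above 3 N and contact force between nut_3 and stud_3 above 3 N and contact force between nut_4 and stud_4 above 3 N and z of lid_plate in the frame of vessel below 0.0604 m and angle between lid_plate's own z axis and vertical below 0.006 rad); the robot touches nothing.
It fails at once if a nut is over-tightened (over 40 N on its stop) (contact force between nut_1 and stud_1 above 40 N or contact force between nut_2 and stud_2 above 40 N or contact force between nut_3 and stud_3 above 40 N or contact force between nut_4 and stud_4 above 40 N).
It fails at once if the lid is cocked by more than 0.0158 rad (0.9 degrees) (angle between lid_plate's own z axis and vertical above 0.0158 rad).
It fails at once if the grease pot or the tape roll has been moved by more than 15 mm (distance of any of grease_pot_mid, tape_roll_mid from where it was at the start of the episode above 0.015 m).
It also fails if it takes over 72 s, if anything falls off the work surface, if the arm or the gripper's body presses on something with over 40 N, if the wrist force passes 120 N, or if a joint passes its speed limit or range.

## Working session

There is one attempt and no reset: what is moved stays moved. The work goes in short steps, Python scripts to look and compute and a tool call to move; the robot and the scene stay as the last step left them, time stands still between calls to the robot, and variables do not carry over. Pictures are saved under pics/ and viewed, and the job is handed in when it is done.

Besides the shell and the picture viewer there is one more tool, called after "Emit:" as name(argument=value, ...) on one line, values as JSON. jog_arm: Moves the arm, as the interface text tells. Its arguments: {"type":"object","properties":{"jaw":{"type":"array","items":{"type":"number"}},"linear":{"type":"array","items":{"type":"array","items":{"type":"number"}}},"delta_rot":{"type":"array","items":{"type":"array","items":{"type":"number"}}}},"required":["jaw","linear","delta_rot"]}

```bash
mkdir -p pics; ls
python3 - <<'E'
from workcell import bot
import cv2
o=bot.get_obs()
for k,v in o.items(): print(k,v)
for n in ("scene","top"):
    print(n,bot.calibration(n))
    p,d=bot.camera(n)
    cv2.imwrite(f"pics/{n}0.png",p[...,::-1])
    import numpy as np
    np.savez(f"{n}0.npz",p=p,d=d)
E
```

```text
pics
clock 0.0
joint_pos [1.21299580e+00 2.41421088e-01 3.70829956e-03 1.33517130e+00
 1.81650250e-05 1.57080956e+00]
joint_vel [-0.00047718  0.00013705 -0.00155393 -0.00114514  0.00180887 -0.00159116]
tau [-9.04466178e-04 -3.72318184e+01  2.52408868e+01  1.68199110e-02
 -1.35879832e-04 -3.91775956e-06]
eef_pos [0.17489482 0.46778087 0.24740277]
tool_rot [ 8.21652554e-01  5.69987711e-01 -8.62876830e-04  5.87548237e-04]
ft_force [ 0.67150954  0.26020072 -0.41899055]
ft_torque [-0.03223635  0.0259017  -0.00791989]
grip_width 0.08531269702046139
scene {'fovy': 51.38426526471293, 'cx': 272.94219069605884, 'cy': 208.77698916164732, 'origin': array([ 0.05035496, -0.22200694,  0.49920589]), 'orientation': array([ 0.7949645 , -0.31268017,  0.17721629, -0.48872992])}
top {'fovy': 45.44802750606168, 'cx': 277.19150604727236, 'cy': 208.5080000745411, 'origin': array([0.39172386, 0.36883415, 0.91742373]), 'orientation': array([-0.6970041 ,  0.71110793, -0.06618248,  0.06427025])}
```

View pics/top0.png

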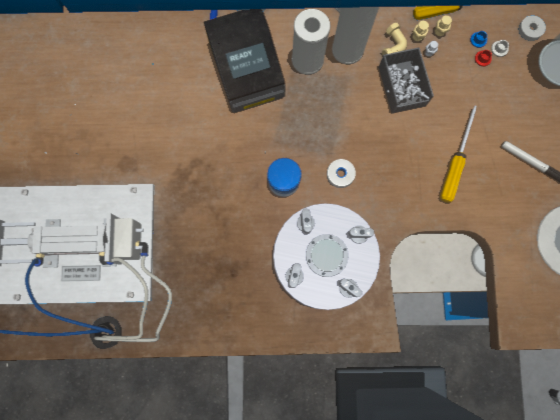

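View pics/scene0.png

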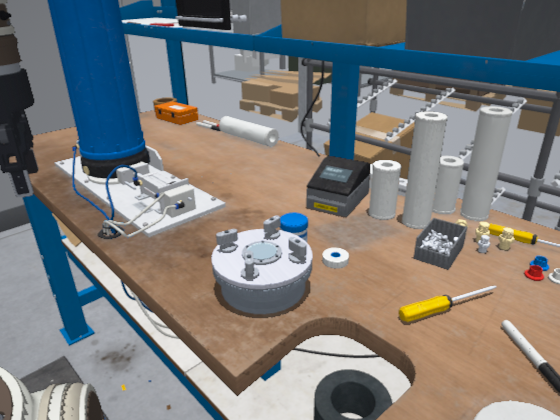

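```bash
cat > h.py <<'E'
import numpy as np, cv2
from scipy.spatial.transform import Rotation as R
def K(c,h=420):
    f=h/2/np.tan(np.radians(c['fovy'])/2); return f,c['cx'],c['cy']
def toworld(c,u,v,d):
    f,cx,cy=K(c); p=np.stack([(u-cx)/f*d,(v-cy)/f*d,d*np.ones_like(u*1.)],-1)
    return R.from_quat(c['orientation']).apply(p.reshape(-1,3)).reshape(p.shape)+c['origin']
def ray(c,u,v,z):
    f,cx,cy=K(c); r=R.from_quat(c['orientation']).apply(np.array([(u-cx)/f,(v-cy)/f,1.]))
    return c['origin']+r*(z-c['origin'][2])/r[2]
def proj(c,P):
    f,cx,cy=K(c); q=R.from_quat(c['orientation']).inv().apply(np.asarray(P)-c['origin']); return np.array([cx+f*q[0]/q[2],cy+f*q[1]/q[2]])
E
python3 - <<'E'
from h import *
from workcell import bot
c=bot.calibration("top"); s=np.load("top0.npz"); p,d=s['p'],s['d']
v,u=np.mgrid[0:420,0:560]
W=toworld(c,u,v,d)
for q in [(327,256),(340,245),(330,210),(307,220),(360,233),(349,287),(295,274),(284,176),(341,173),(330,308),(200,250),(228,226)]:
    print(q,W[q[1],q[0]].round(4))
z=W[...,2]
im=cv2.resize(p[190:320,260:400][...,::-1],None,fx=5,fy=5,interpolation=cv2.INTER_CUBIC)
cv2.imwrite("pics/topcrop.png",im[:600])
# nuts: z>0.083
m=((z>0.090)&(z<0.13)&(u>260)&(u<400)&(v>190)&(v<320)).astype(np.uint8)
n,l,st,ce=cv2.connectedComponentsWithStats(m)
for i in range(1,n):
    if st[i,4]>15:
        P=W[l==i]; r=cv2.minAreaRect(P[:,:2].astype(np.float32)*1000)
        print(st[i,4],P.mean(0).round(4),np.median(P[:,2]).round(4),r)
m=((z>0.066)&(z<0.078)&(u>260)&(u<400)&(v>190)&(v<320))
P=W[m]; print('lid',cv2.minEnclosingCircle(P[:,:2].astype(np.float32)),np.median(P[:,2]))
for lo,hi,ur in (((0.05),0.07,(260,305)),(0.01,0.02,(320,362))):
    m=(z>lo)&(z<hi)&(u>ur[0])&(u<ur[1])&(v>150)&(v<195); P=W[m]; print(cv2.minEnclosingCircle(P[:,:2].astype(np.float32)),m.sum())
E
```

```text
(327, 256) [0.466  0.2833 0.0788]
(340, 245) [0.4843 0.2605 0.0765]
(330, 210) [0.5454 0.2744 0.0714]
(307, 220) [0.5225 0.3169 0.1101]
(360, 233) [0.4999 0.2309 0.1067]
(349, 287) [0.4132 0.2535 0.111 ]
(295, 274) [0.4356 0.3387 0.108 ]
(284, 176) [0.6102 0.3517 0.0588]
(341, 173) [0.6281 0.2433 0.0029]
(330, 308) [0.3806 0.281  0.0726]
(200, 250) [4.886e-01 5.075e-01 4.000e-04]
(228, 226) [0.5318 0.4561 0.0015]
206 [0.5224 0.3176 0.1065] 0.1071 ((523.678955078125, 317.4379577636719), (39.63139724731445, 14.092923164367676), 5.004504680633545)
223 [0.501  0.2289 0.1056] 0.1067 ((501.65850830078125, 228.57359313964844), (38.59267044067383, 13.815154075622559), 88.102783203125)
202 [0.434 0.339 0.107] 0.1071 ((434.2315979003906, 338.7979736328125), (13.918441772460938, 39.41448211669922), 75.1373291015625)
225 [0.4125 0.2504 0.1062] 0.107 ((412.7032470703125, 249.71775817871094), (39.068336486816406, 14.04853343963623), 50.997779846191406)
lid ((0.4681764543056488, 0.28313905000686646), 0.0899912491440773) 0.07215074853298381
((0.6143715977668762, 0.35130515694618225), 0.030996769666671753) 910
((0.6263348460197449, 0.24424529075622559), 0.026530327275395393) 557
```

View pics/topcrop.png

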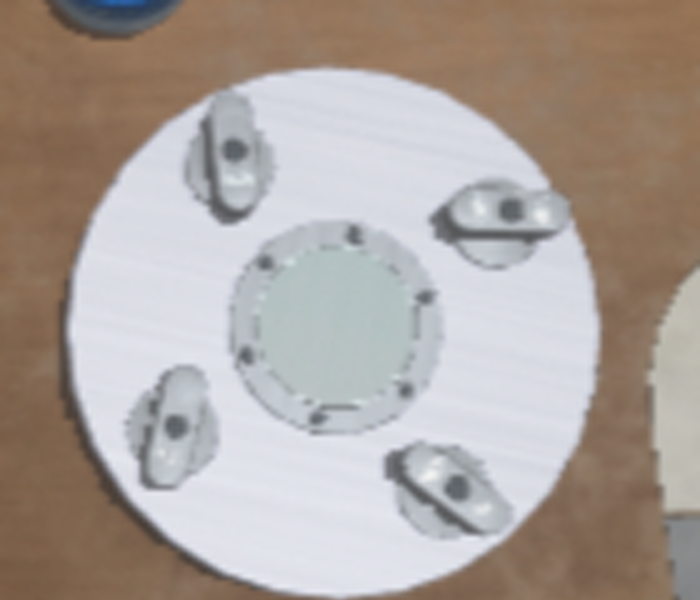

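Run:
```python
from h import *
from workcell import bot
for n,z0 in (("scene",0.09),("top",0.09)):
    c=bot.calibration(n); s=np.load(n+"0.npz"); p,d=s['p'],s['d']
    v,u=np.mgrid[0:420,0:560]; W=toworld(c,u,v,d); z=W[...,2]
    near=(np.hypot(W[...,0]-.468,W[...,1]-.283)<.1)
    m=(near&(z>0.0695)&(z<.0745)).astype(np.uint8)
    P=W[m>0]; print(n,'lid',cv2.minEnclosingCircle(P[:,:2].astype(np.float32)),np.median(P[:,2]))
    m=(near&(z>0.104)).astype(np.uint8)   # tops
    k,l,st,ce=cv2.connectedComponentsWithStats(m)
    cs=[]
    for i in range(1,k):
        if st[i,4]>8:
            P=W[l==i]; r=cv2.minAreaRect(P[:,:2].astype(np.float32)*1000); print(st[i,4],P.mean(0).round(4),np.round(r[0],1),np.round(r[1],1),round(r[2],1)); cs.append(r[0])
    print(np.mean(cs,0))
cw=bot.calibration("wrist"); print(cw)
o=bot.get_obs(); T=R.from_quat(o['tool_rot'])
print('cam in tool',T.inv().apply(cw['origin']-o['eef_pos']),(T.inv()*R.from_quat(cw['orientation'])).as_euler('xyz',degrees=True))
```

```text
scene lid ((0.4655819237232208, 0.2839481234550476), 0.09055612236261368) 0.0717459872296018
91 [0.5197 0.317  0.1068] [520.6 318. ] [38.  15.5] 1.0
104 [0.4312 0.3381 0.1068] [431.8 339.7] [14.5 38.3] 77.5
110 [0.4983 0.2276 0.1069] [499.3 228.5] [38.3 14.7] 88.7
121 [0.4091 0.2487 0.107 ] [410.5 250.8] [39.  13.2] 50.1
[465.5308075  284.22508621]
top lid ((0.4683699905872345, 0.28328004479408264), 0.08979911357164383) 0.07190950599525481
184 [0.5233 0.3173 0.1074] [524.  317.3] [39.  13.8] 5.0
185 [0.5018 0.228  0.1072] [501.6 228.3] [38.  13.5] 89.1
194 [0.4339 0.3389 0.1071] [434.2 338.8] [13.7 39.4] 74.5
197 [0.4127 0.2497 0.1073] [412.7 249.7] [39.1 14. ] 50.3
[468.12491608 283.54501724]
{'fovy': 58.789437120272616, 'cx': 282.9731744281455, 'cy': 207.43735006822223, 'origin': array([0.09724112, 0.49808915, 0.37352646]), 'orientation': array([0.81055085, 0.56197982, 0.09308694, 0.13609122])}
cam in tool [ 0.00089235 -0.08335481 -0.12602999] [-1.89798289e+01 -1.04950257e-02  4.88763139e-02]
```

```bash
cat >> h.py <<'E'
import json,os
def st():
    return json.load(open('cmd.json'))
def plan(x,y,z,yaw,x0=None):
    """from commanded pose to target -> tool deltas; print"""
    s=st(); ps=np.radians(s['yaw']); d=np.array([x,y,z])-s['p']
    X=np.array([np.cos(ps),np.sin(ps),0]);Y=np.array([np.sin(ps),-np.cos(ps),0])
    l=np.array([d@X,d@Y,-d[2]]).round(4); a=round(s['yaw']-yaw,1)
    print('linear',l.tolist(),'rotz',a,'dist',np.linalg.norm(d).round(4))
def done(l,a):
    """record the move commanded"""
    s=st(); ps=np.radians(s['yaw']); 
    X=np.array([np.cos(ps),np.sin(ps),0]);Y=np.array([np.sin(ps),-np.cos(ps),0])
    p=np.array(s['p'])+X*l[0]+Y*l[1]-np.array([0,0,1])*l[2]
    json.dump({'p':p.tolist(),'yaw':s['yaw']-a},open('cmd.json','w'))
def rep():
    from workcell import bot
    o=bot.get_obs(); T=R.from_quat(o['tool_rot']).as_matrix(); 
    yaw=np.degrees(np.arctan2(T[1,0],T[0,0])); s=st()
    print('t',round(o['clock'],2),'p',o['eef_pos'].round(4),'yaw',yaw.round(2),'cmd',np.round(s['p'],4),round(s['yaw'],1),'F_tool',(T.T@o['ft_force']).round(1),'M_tool',(T.T@o['ft_torque']).round(3),'w',round(o['grip_width'],4),'q6',round(float(o['joint_pos'][5]),2))
E
python3 - <<'E'
from h import *
json.dump({'p':[0.1749,0.4678,0.248],'yaw':69.5},open('cmd.json','w'))
plan(0.522,0.3175,0.205,95)
E
```

```text
linear [-0.0192, 0.3778, 0.043] rotz -25.5 dist 0.3807
```

Emit:
jog_arm(jaw=[0.4, 0.4, 0.4, 0.4, 0.4, 0.4, 0.4, 0.4], linear=[[-0.001, 0.025, 0], [-0.002, 0.05, 0], [-0.003, 0.075, 0.002], [-0.005, 0.1, 0.005], [-0.006, 0.13, 0.008], [-0.008, 0.16, 0.011], [-0.009, 0.18, 0.015], [-0.01, 0.2, 0.02]], delta_rot=[[0, 0, -2], [0, 0, -4], [0, 0, -6], [0, 0, -8], [0, 0, -10], [0, 0, -11], [0, 0, -12], [0, 0, -13]])

```text
clock: 0.77
eef_pos: [0.3602, 0.388, 0.2278]
tool_rot: [0.752, 0.659, -0.0, 0.0]
ft_force: [1.3, -0.7, 0.4]
grip_width: 0.0513
```

Run:
```python
from h import *
done([-0.01,0.2,0.02],-13)
rep()
plan(0.522,0.3175,0.205,95)
```

```text
t 0.77 p [0.3602 0.388  0.2278] yaw 82.49 cmd [0.3587 0.3884 0.228 ] 82.5 F_tool [-0.6  1.4 -0.4] M_tool [-0.027  0.029 -0.02 ] w 0.0513 q6 0.95
linear [-0.049, 0.1711, 0.023] rotz -12.5 dist 0.1795
```

Emit:
jog_arm(jaw=[0.5, 0.5, 0.5, 0.5, 0.5, 0.5, 0.5, 0.5], linear=[[-0.008, 0.028, 0.003], [-0.016, 0.056, 0.007], [-0.024, 0.084, 0.011], [-0.032, 0.112, 0.015], [-0.04, 0.14, 0.019], [-0.049, 0.17, 0.023], [-0.049, 0.17, 0.023], [-0.049, 0.17, 0.023]], delta_rot=[[0, 0, -3], [0, 0, -6], [0, 0, -9], [0, 0, -12.5], [0, 0, -12.5], [0, 0, -12.5], [0, 0, -12.5], [0, 0, -12.5]])

```text
clock: 1.43
eef_pos: [0.5219, 0.3168, 0.2037]
tool_rot: [0.677, 0.736, -0.001, -0.0]
ft_force: [-0.2, -0.4, 0.7]
grip_width: 0.0425
```

Run:
```python
from h import *
from workcell import bot
done([-0.049,0.17,0.023],-12.5)
rep()
c=bot.calibration("wrist"); p,d=bot.camera("wrist")
cv2.imwrite("pics/w1.png",p[...,::-1]); np.savez("w1.npz",p=p,d=d)
v,u=np.mgrid[0:420,0:560]; W=toworld(c,u,v,d); z=W[...,2]
near=(np.hypot(W[...,0]-.468,W[...,1]-.283)<.1)&(d>0)
m=(near&(z>0.103)&(z<.112)).astype(np.uint8)
k,l,s_,ce=cv2.connectedComponentsWithStats(m)
for i in range(1,k):
    if s_[i,4]>60:
        P=W[l==i]; r=cv2.minAreaRect(P[:,:2].astype(np.float32)*1000); print(s_[i,4],P.mean(0).round(4),np.round(r[0],1),np.round(r[1],1),round(r[2],1))
for q in ((.5235,.3175,.1072),(.5015,.2285,.1072)): print(proj(c,q))
```

```text
t 1.43 p [0.5219 0.3168 0.2037] yaw 94.83 cmd [0.5209 0.3176 0.205 ] 95.0 F_tool [-0.4 -0.2 -0.7] M_tool [0.006 0.04  0.023] w 0.0425 q6 0.46
1680 [0.4149 0.253  0.1078] [413.7 251.9] [37.5 14. ] 51.9
1719 [0.4342 0.34   0.1077] [434.6 340.2] [14.2 39.5] 75.0
1408 [0.5014 0.2301 0.1077] [502.  229.4] [39.9 14.3] 86.9
1179 [0.5224 0.3184 0.1078] [523.6 318.3] [39.6 13.5] 5.4
[283.25450078 219.87064141]
[141.71326441 175.04629787]
```

View pics/w1.png

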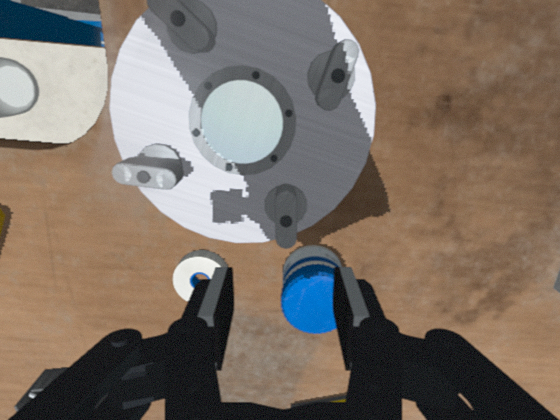

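Run:
```python
from h import *
rep()
plan(.5233,.3180,.098,95)
```

```text
t 1.48 p [0.521  0.3175 0.2043] yaw 94.92 cmd [0.5209 0.3176 0.205 ] 95.0 F_tool [ 0.5 -1.4 -1.5] M_tool [-0.003  0.058 -0.008] w 0.0429 q6 0.46
linear [0.0002, 0.0024, 0.107] rotz 0.0 dist 0.107
```

Emit:
jog_arm(jaw=[0.5, 0.5, 0.5, 0.5, 0.5, 0.5, 0.5, 0.5], linear=[[0, 0.0024, 0.02], [0, 0.0024, 0.04], [0, 0.0024, 0.06], [0, 0.0024, 0.075], [0, 0.0024, 0.09], [0, 0.0024, 0.1], [0, 0.0024, 0.107], [0, 0.0024, 0.107]], delta_rot=[[0, 0, 0], [0, 0, 0], [0, 0, 0], [0, 0, 0], [0, 0, 0], [0, 0, 0], [0, 0, 0], [0, 0, 0]])

```text
clock: 2.15
eef_pos: [0.5219, 0.3184, 0.0969]
tool_rot: [0.675, 0.738, -0.001, -0.0]
ft_force: [0.9, 0.0, -0.4]
grip_width: 0.0431
```

Emit:
jog_arm(jaw=[0.75, 1, 1, 1, 1, 1, 1, 1], linear=[[0, 0, 0], [0, 0, 0], [0, 0, 0], [0, 0, 0], [0, 0, 0], [0, 0, 0], [0, 0, 0], [0, 0, 0]], delta_rot=[[0, 0, 0], [0, 0, 0], [0, 0, 0], [0, 0, 0], [0, 0, 0], [0, 0, 0], [0, 0, 0], [0, 0, 0]])

```text
clock: 2.82
eef_pos: [0.5241, 0.3185, 0.0996]
tool_rot: [0.676, 0.737, 0.001, 0.0]
ft_force: [-1.0, -1.9, 5.8]
grip_width: 0.0126
```

Run:
```python
from h import *
done([0,.0024,.107],0)
rep()
```

```text
t 2.82 p [0.5241 0.3185 0.0996] yaw 94.99 cmd [0.5233 0.3178 0.098 ] 95.0 F_tool [-1.8 -1.2 -5.8] M_tool [ 0.171 -0.337 -0.128] w 0.0126 q6 0.46
```

Emit:
jog_arm(jaw=[1, 1, 1, 1, 1, 1, 1, 1], linear=[[0, 0, 0.0002], [0, 0, 0.0004], [0, 0, 0.0006], [0, 0, 0.0008], [0, 0, 0.001], [0, 0, 0.0012], [0, 0, 0.0014], [0, 0, 0.0014]], delta_rot=[[0, 0, 6], [0, 0, 12], [0, 0, 18], [0, 0, 24], [0, 0, 30], [0, 0, 36], [0, 0, 40], [0, 0, 40]])

```text
clock: 3.48
eef_pos: [0.5239, 0.3178, 0.0982]
tool_rot: [0.888, 0.46, 0.001, 0.001]
ft_force: [-1.1, -3.0, 6.1]
grip_width: 0.0126
```

Run:
```python
from h import *
done([0,0,.0014],40)
rep()
```

```text
t 3.48 p [0.5239 0.3178 0.0982] yaw 54.82 cmd [0.5233 0.3178 0.0966] 55.0 F_tool [-3.1  0.9 -6.1] M_tool [-0.16  -0.69   0.132] w 0.0126 q6 1.16
```

Run:
```python
from h import *
from workcell import bot
c=bot.calibration("wrist"); p,d=bot.camera("wrist")
cv2.imwrite("pics/w2.png",p[...,::-1]); np.savez("w2.npz",p=p,d=d)
rep()
```

```text
t 3.53 p [0.5239 0.3178 0.0982] yaw 54.92 cmd [0.5233 0.3178 0.0966] 55.0 F_tool [-3.9  0.1 -6.9] M_tool [-0.122 -0.729  0.099] w 0.0131 q6 1.16
```

View pics/w2.png

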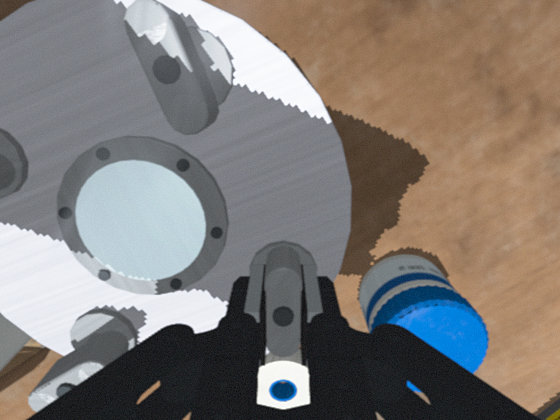

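Run:
```python
from h import *
plan(.4121,.2504,.138,141)
```

```text
linear [-0.119, -0.0524, -0.0414] rotz -86.0 dist 0.1365
```

Emit:
jog_arm(jaw=[0.5, 0.5, 0.5, 0.5, 0.5, 0.5, 0.5, 0.5], linear=[[0, 0, 0], [0, 0, 0], [0, 0, 0], [0, 0, -0.02], [0, 0, -0.04], [-0.04, -0.017, -0.0415], [-0.08, -0.035, -0.0415], [-0.119, -0.052, -0.0415]], delta_rot=[[0, 0, 0], [0, 0, 0], [0, 0, 0], [0, 0, 0], [0, 0, -6], [0, 0, -13], [0, 0, -20], [0, 0, -27]])

```text
clock: 4.2
eef_pos: [0.4161, 0.2531, 0.1382]
tool_rot: [0.753, 0.658, 0.0, -0.0]
ft_force: [-0.8, 0.5, 0.4]
grip_width: 0.0427
```

Emit:
jog_arm(jaw=[0.5, 0.5, 0.5, 0.5, 0.5, 0.5, 0.5, 0.5], linear=[[0, 0, 0], [0, 0, 0], [0, 0, 0], [0, 0, 0], [0, 0, 0], [0, 0, 0], [0, 0, 0], [0, 0, 0]], delta_rot=[[0, 0, -7], [0, 0, -14], [0, 0, -21], [0, 0, -28], [0, 0, -35], [0, 0, -42], [0, 0, -49], [0, 0, -56]])

```text
clock: 4.87
eef_pos: [0.4167, 0.2535, 0.1382]
tool_rot: [0.355, 0.935, 0.0, -0.0]
ft_force: [-0.3, -0.3, 0.7]
grip_width: 0.0426
```

Run:
```python
from h import *
from workcell import bot
done([-.119,-.052,-.0415],-27); done([0,0,0],-56)
rep()
plan(.4121,.2504,.098,141)
s_=np.load('w2.npz')
```

```text
t 4.87 p [0.4167 0.2535 0.1382] yaw 138.36 cmd [0.4124 0.2502 0.1381] 138.0 F_tool [ 0.  -0.5 -0.7] M_tool [-0.012 -0.006 -0.022] w 0.0426 q6 -0.3
linear [0.0004, -0.0, 0.0401] rotz -3.0 dist 0.0401
```

```bash
cat >> h.py <<'E'
def sync():
    from workcell import bot
    o=bot.get_obs(); T=R.from_quat(o['tool_rot']).as_matrix()
    json.dump({'p':list(map(float,o['eef_pos'])),'yaw':float(np.degrees(np.arctan2(T[1,0],T[0,0])))},open('cmd.json','w'))
E
python3 - <<'E'
from h import *
sync(); plan(.4121,.2504,.098,141)
E
```

```text
linear [0.0014, -0.0054, 0.0402] rotz -2.6 dist 0.0406
```

Emit:
jog_arm(jaw=[0.5, 0.5, 0.5, 0.5, 0.5, 0.5, 1, 1], linear=[[0.0014, -0.0054, 0], [0.0014, -0.0054, 0.01], [0.0014, -0.0054, 0.02], [0.0014, -0.0054, 0.03], [0.0014, -0.0054, 0.04], [0.0014, -0.0054, 0.04], [0.0014, -0.0054, 0.04], [0.0014, -0.0054, 0.04]], delta_rot=[[0, 0, -2.6], [0, 0, -2.6], [0, 0, -2.6], [0, 0, -2.6], [0, 0, -2.6], [0, 0, -2.6], [0, 0, -2.6], [0, 0, -2.6]])

```text
clock: 5.53
eef_pos: [0.4124, 0.2504, 0.0987]
tool_rot: [0.337, 0.941, 0.0, 0.0]
ft_force: [-0.0, 0.1, -0.9]
grip_width: 0.0193
```

Run:
```python
from h import *
done([.0014,-.0054,.04],-2.6); rep()
```

```text
t 5.53 p [0.4124 0.2504 0.0987] yaw 140.61 cmd [0.4121 0.2504 0.0982] 141.0 F_tool [0.1 0.  0.9] M_tool [-0.028  0.016  0.005] w 0.0193 q6 -0.34
```

Emit:
jog_arm(jaw=[1, 1, 1, 1, 1, 1, 1, 1], linear=[[0, 0, 0], [0, 0, 0], [0, 0, 0], [0, 0, 0], [0, 0, 0], [0, 0, 0], [0, 0, 0], [0, 0, 0]], delta_rot=[[0, 0, 0], [0, 0, 0], [0, 0, 0], [0, 0, 0], [0, 0, 0], [0, 0, 0], [0, 0, 0], [0, 0, 0]])

```text
clock: 6.2
eef_pos: [0.4124, 0.2506, 0.099]
tool_rot: [0.337, 0.941, 0.001, 0.0]
ft_force: [-2.1, 2.1, 5.2]
grip_width: 0.0129
```

Run:
```python
from h import *
rep()
```

```text
t 6.2 p [0.4124 0.2506 0.099 ] yaw 140.61 cmd [0.4121 0.2504 0.0982] 141.0 F_tool [ 2.9  0.3 -5.2] M_tool [0.012 0.606 0.025] w 0.0129 q6 -0.34
```

Emit:
jog_arm(jaw=[1, 1, 1, 1, 1, 1, 1, 1], linear=[[0, 0, 0.0002], [0, 0, 0.0004], [0, 0, 0.0006], [0, 0, 0.0008], [0, 0, 0.001], [0, 0, 0.0012], [0, 0, 0.0014], [0, 0, 0.0014]], delta_rot=[[0, 0, 5], [0, 0, 10], [0, 0, 15], [0, 0, 20], [0, 0, 25], [0, 0, 30], [0, 0, 35], [0, 0, 40]])

```text
clock: 6.87
eef_pos: [0.4124, 0.2505, 0.0976]
tool_rot: [0.64, 0.768, 0.001, 0.0]
ft_force: [-0.6, 1.1, 4.8]
grip_width: 0.0127
```

Run:
```python
from h import *
done([0,0,.0014],40);rep(); plan(.5015,.2286,.138,178)
```

```text
t 6.87 p [0.4124 0.2505 0.0976] yaw 100.39 cmd [0.4121 0.2504 0.0968] 101.0 F_tool [ 1.2 -0.3 -4.8] M_tool [ 0.33   0.32  -0.135] w 0.0127 q6 0.36
linear [-0.0384, 0.0836, -0.0412] rotz -77.0 dist 0.1008
```

Emit:
jog_arm(jaw=[0.5, 0.5, 0.5, 0.5, 0.5, 0.5, 0.5, 0.5], linear=[[0, 0, 0], [0, 0, 0], [0, 0, -0.01], [0, 0, -0.03], [-0.002, 0.005, -0.0412], [-0.014, 0.031, -0.0412], [-0.026, 0.057, -0.0412], [-0.0384, 0.0836, -0.0412]], delta_rot=[[0, 0, 0], [0, 0, 0], [0, 0, 0], [0, 0, -6], [0, 0, -12], [0, 0, -18], [0, 0, -24], [0, 0, -30]])

```text
clock: 7.53
eef_pos: [0.5022, 0.2273, 0.1382]
tool_rot: [0.414, 0.91, -0.0, 0.0]
ft_force: [0.0, 0.4, 0.8]
grip_width: 0.0428
```

Emit:
jog_arm(jaw=[0.5, 0.5, 0.5, 0.5, 0.5, 0.5, 0.5, 0.5], linear=[[0, 0, 0], [0, 0, 0], [0, 0, 0], [0, 0, 0], [0, 0, 0], [0, 0, 0], [0, 0, 0], [0, 0, 0]], delta_rot=[[0, 0, -7], [0, 0, -14], [0, 0, -21], [0, 0, -28], [0, 0, -35], [0, 0, -42], [0, 0, -47.5], [0, 0, -47.5]])

```text
clock: 8.2
eef_pos: [0.5012, 0.2273, 0.1375]
tool_rot: [0.015, 1.0, -0.001, -0.0]
ft_force: [-0.1, -0.3, -0.3]
grip_width: 0.0426
```

Run:
```python
from h import *
done([-.0384,.0836,-.0412],-30);done([0,0,0],-47.5);rep(); sync(); plan(.5015,.2286,.098,178)
```

```text
t 8.2 p [0.5012 0.2273 0.1375] yaw 178.26 cmd [0.5015 0.2286 0.138 ] 178.5 F_tool [ 0.1 -0.3  0.3] M_tool [ 0.004 -0.018 -0.06 ] w 0.0426 q6 -1.11
linear [-0.0002, 0.0013, 0.0395] rotz 0.3 dist 0.0395
```

Emit:
jog_arm(jaw=[0.5, 0.5, 0.5, 0.5, 0.5, 1, 1, 1], linear=[[0, 0.0013, 0.005], [0, 0.0013, 0.015], [0, 0.0013, 0.025], [0, 0.0013, 0.035], [0, 0.0013, 0.0395], [0, 0.0013, 0.0395], [0, 0.0013, 0.0395], [0, 0.0013, 0.0395]], delta_rot=[[0, 0, 0], [0, 0, 0], [0, 0, 0], [0, 0, 0], [0, 0, 0], [0, 0, 0], [0, 0, 0], [0, 0, 0]])

```text
clock: 8.87
eef_pos: [0.5015, 0.229, 0.0987]
tool_rot: [0.017, 1.0, -0.0, 0.0]
ft_force: [1.3, 0.4, -4.2]
grip_width: 0.013
```

Emit:
jog_arm(jaw=[1, 1, 1, 1, 1, 1, 1, 1], linear=[[0, 0, 0], [0, 0, 0], [0, 0, 0], [0, 0, 0], [0, 0, 0], [0, 0, 0], [0, 0, 0], [0, 0, 0]], delta_rot=[[0, 0, 0], [0, 0, 0], [0, 0, 0], [0, 0, 0], [0, 0, 0], [0, 0, 0], [0, 0, 0], [0, 0, 0]])

```text
clock: 9.53
eef_pos: [0.5015, 0.2291, 0.0987]
tool_rot: [0.017, 1.0, -0.0, 0.0]
ft_force: [1.4, 0.1, -3.7]
grip_width: 0.0131
```

Run:
```python
from h import *
done([0,.0013,.0395],0);rep()
```

```text
t 9.53 p [0.5015 0.2291 0.0987] yaw 178.1 cmd [0.5013 0.2286 0.098 ] 178.3 F_tool [-1.4  0.2  3.7] M_tool [ 0.11  -0.287  0.01 ] w 0.0131 q6 -1.11
```

Gripped well with low side force; turn 40°.

Emit:
jog_arm(jaw=[1, 1, 1, 1, 1, 1, 1, 1], linear=[[0, 0, 0.0002], [0, 0, 0.0004], [0, 0, 0.0006], [0, 0, 0.0008], [0, 0, 0.001], [0, 0, 0.0012], [0, 0, 0.0014], [0, 0, 0.0014]], delta_rot=[[0, 0, 5], [0, 0, 10], [0, 0, 15], [0, 0, 20], [0, 0, 25], [0, 0, 30], [0, 0, 35], [0, 0, 40]])

```text
clock: 10.2
eef_pos: [0.5016, 0.2291, 0.0973]
tool_rot: [0.359, 0.933, -0.0, 0.0]
ft_force: [1.4, -0.3, -5.2]
grip_width: 0.0129
```

Run:
```python
from h import *
done([0,0,.0014],40);rep(); plan(.4339,.3398,.138,75)
```

```text
t 10.2 p [0.5016 0.2291 0.0973] yaw 137.87 cmd [0.5013 0.2286 0.0966] 138.3 F_tool [-1.3  0.7  5.2] M_tool [-0.182 -0.322 -0.076] w 0.0129 q6 -0.41
linear [0.1243, 0.0381, -0.0414] rotz 63.3 dist 0.1365
```

Emit:
jog_arm(jaw=[0.5, 0.5, 0.5, 0.5, 0.5, 0.5, 0.5, 0.5], linear=[[0, 0, 0], [0, 0, 0], [0, 0, -0.01], [0, 0, -0.03], [0.005, 0.002, -0.0414], [0.031, 0.01, -0.0414], [0.062, 0.019, -0.0414], [0.093, 0.028, -0.0414]], delta_rot=[[0, 0, 0], [0, 0, 0], [0, 0, 0], [0, 0, 6], [0, 0, 12], [0, 0, 18], [0, 0, 24], [0, 0, 30]])

```text
clock: 10.87
eef_pos: [0.4512, 0.3129, 0.1406]
tool_rot: [0.589, 0.808, 0.001, 0.0]
ft_force: [0.8, 0.7, -0.1]
grip_width: 0.0427
```

Run:
```python
from h import *
done([.093,.028,-.0414],30);rep(); plan(.4339,.3398,.138,75)
```

```text
t 10.87 p [0.4512 0.3129 0.1406] yaw 107.77 cmd [0.4505 0.3114 0.138 ] 108.3 F_tool [0.4 1.  0.1] M_tool [-0.059 -0.013  0.045] w 0.0427 q6 0.3
linear [0.0322, -0.0069, -0.0] rotz 33.3 dist 0.0329
```

Emit:
jog_arm(jaw=[0.5, 0.5, 0.5, 0.5, 0.5, 0.5, 0.5, 0.5], linear=[[0.015, -0.003, 0], [0.0322, -0.0069, 0], [0.0322, -0.0069, 0], [0.0322, -0.0069, 0], [0.0322, -0.0069, 0], [0.0322, -0.0069, 0], [0.0322, -0.0069, 0], [0.0322, -0.0069, 0]], delta_rot=[[0, 0, 6], [0, 0, 12], [0, 0, 18], [0, 0, 24], [0, 0, 30], [0, 0, 33], [0, 0, 33], [0, 0, 33]])

```text
clock: 11.53
eef_pos: [0.4345, 0.3409, 0.1397]
tool_rot: [0.792, 0.61, 0.001, -0.0]
ft_force: [-0.1, -0.8, -0.2]
grip_width: 0.0426
```

Run:
```python
from h import *
done([.0322,-.0069,0],33);rep(); sync(); plan(.4339,.3398,.098,75)
```

```text
t 11.53 p [0.4345 0.3409 0.1397] yaw 75.24 cmd [0.4339 0.3398 0.138 ] 75.3 F_tool [-0.8  0.1  0.2] M_tool [ 0.001 -0.035 -0.051] w 0.0426 q6 0.92
linear [-0.0012, -0.0003, 0.0417] rotz 0.2 dist 0.0417
```

Emit:
jog_arm(jaw=[0.5, 0.5, 0.5, 0.5, 0.5, 1, 1, 1], linear=[[-0.0012, 0, 0.005], [-0.0012, 0, 0.015], [-0.0012, 0, 0.025], [-0.0012, 0, 0.035], [-0.0012, 0, 0.0415], [-0.0012, 0, 0.0415], [-0.0012, 0, 0.0415], [-0.0012, 0, 0.0415]], delta_rot=[[0, 0, 0], [0, 0, 0], [0, 0, 0], [0, 0, 0], [0, 0, 0], [0, 0, 0], [0, 0, 0], [0, 0, 0]])

```text
clock: 12.2
eef_pos: [0.4339, 0.3397, 0.097]
tool_rot: [0.793, 0.61, -0.0, -0.0]
ft_force: [0.9, 3.6, -5.1]
grip_width: 0.013
```

Emit:
jog_arm(jaw=[1, 1, 1, 1, 1, 1, 1, 1], linear=[[0, 0, 0], [0, 0, 0], [0, 0, 0], [0, 0, 0], [0, 0, 0], [0, 0, 0], [0, 0, 0], [0, 0, 0]], delta_rot=[[0, 0, 0], [0, 0, 0], [0, 0, 0], [0, 0, 0], [0, 0, 0], [0, 0, 0], [0, 0, 0], [0, 0, 0]])

```text
clock: 12.87
eef_pos: [0.434, 0.3397, 0.097]
tool_rot: [0.793, 0.61, 0.0, -0.0]
ft_force: [0.8, 5.1, -9.4]
grip_width: 0.0127
```

Run:
```python
from h import *
done([-.0012,0,.0415],0);rep()
```

```text
t 12.87 p [0.434  0.3397 0.097 ] yaw 75.11 cmd [0.4342 0.3397 0.0982] 75.2 F_tool [ 5.1 -0.5  9.4] M_tool [ 0.084  0.953 -0.036] w 0.0127 q6 0.92
```

Emit:
jog_arm(jaw=[1, 1, 1, 1, 1, 1, 1, 1], linear=[[0, 0, 0.0002], [0, 0, 0.0004], [0, 0, 0.0006], [0, 0, 0.0008], [0, 0, 0.001], [0, 0, 0.0012], [0, 0, 0.0014], [0, 0, 0.0014]], delta_rot=[[0, 0, 5], [0, 0, 10], [0, 0, 15], [0, 0, 20], [0, 0, 25], [0, 0, 30], [0, 0, 35], [0, 0, 40]])

```text
clock: 13.53
eef_pos: [0.4339, 0.3396, 0.0956]
tool_rot: [0.954, 0.3, -0.0, -0.0]
ft_force: [1.2, 3.4, -9.2]
grip_width: 0.013
```

Run:
```python
from h import *
done([0,0,.0014],40);rep(); plan(.5238,.3180,.138,54.9)
```

```text
t 13.53 p [0.4339 0.3396 0.0956] yaw 34.89 cmd [0.4342 0.3397 0.0968] 35.2 F_tool [ 2.9 -2.1  9.2] M_tool [ 0.631  0.687 -0.146] w 0.013 q6 1.63
linear [0.0606, 0.0694, -0.0412] rotz -19.7 dist 0.1009
```

Emit:
jog_arm(jaw=[0.5, 0.5, 0.5, 0.5, 0.5, 0.5, 0.5, 0.5], linear=[[0, 0, 0], [0, 0, 0], [0, 0, -0.01], [0, 0, -0.03], [0.002, 0.002, -0.042], [0.02, 0.023, -0.042], [0.04, 0.046, -0.042], [0.0606, 0.0694, -0.042]], delta_rot=[[0, 0, 0], [0, 0, 0], [0, 0, 0], [0, 0, -4], [0, 0, -8], [0, 0, -12], [0, 0, -16], [0, 0, -19.8]])

```text
clock: 14.2
eef_pos: [0.5248, 0.3174, 0.1405]
tool_rot: [0.886, 0.464, 0.001, 0.0]
ft_force: [0.0, 1.5, -0.8]
grip_width: 0.0433
```

Run:
```python
from h import *
from workcell import bot
done([.0606,.0694,-.042],-19.8)
c=bot.calibration("wrist"); p,d=bot.camera("wrist"); rep(); sync()
c=bot.calibration("wrist")
cv2.imwrite("pics/w3.png",p[...,::-1]); np.savez("w3.npz",p=p,d=d)
v,u=np.mgrid[0:420,0:560]; W=toworld(c,u,v,d); z=W[...,2]
near=(np.hypot(W[...,0]-.468,W[...,1]-.283)<.1)&(d>0)
m=(near&(z>0.1025)&(z<.110)).astype(np.uint8)
k,l,s_,ce=cv2.connectedComponentsWithStats(m)
for i in range(1,k):
    if s_[i,4]>60:
        P=W[l==i]; r=cv2.minAreaRect(P[:,:2].astype(np.float32)*1000); print(s_[i,4],P.mean(0).round(4),np.round(r[0],1),np.round(r[1],1),round(r[2],1))
print(np.median(z[near&(z>.067)&(z<.0745)]))
plan(.5238,.3180,.0966,54.9)
```

```text
t 14.25 p [0.531  0.3155 0.1401] yaw 55.07 cmd [0.5238 0.318  0.1388] 55.0 F_tool [ 5.2  3.7 -1.1] M_tool [-0.257  0.262 -0.022] w 0.0425 q6 1.15
3346 [0.4406 0.3396 0.1053] [440.8 338.9] [14.5 39.6] 35.0
1775 [0.4257 0.2526 0.1052] [424.4 250.6] [29.  15.7] 11.4
2028 [0.5286 0.3178 0.106 ] [529.8 317.1] [13.8 40.1] 54.5
1850 [0.5071 0.2291 0.1057] [507.7 228. ] [39.6 15.1] 49.2
0.07072132243672499
linear [-0.0021, -0.0073, 0.0435] rotz 0.2 dist 0.0441
```

View pics/w3.png

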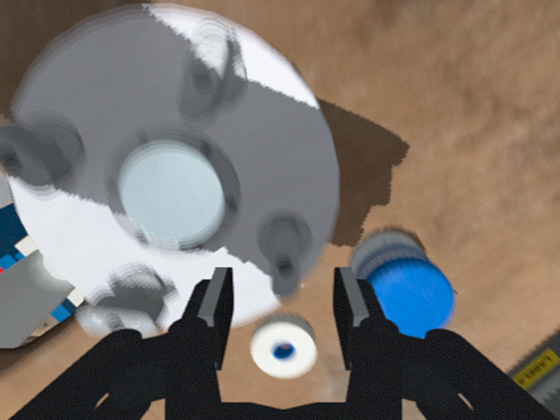

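Run:
```python
from h import *
from workcell import bot
for i in range(4): bot.camera("top")
rep(); sync(); plan(.5238,.3180,.0968,54.9)
```

```text
t 14.45 p [0.5234 0.317  0.1386] yaw 54.87 cmd [0.531  0.3155 0.1401] 55.1 F_tool [-1.  -0.5  0.7] M_tool [0.001 0.013 0.052] w 0.0429 q6 1.16
linear [0.001, -0.0003, 0.0418] rotz -0.0 dist 0.0418
```

Emit:
jog_arm(jaw=[0.5, 0.5, 0.5, 0.5, 0.5, 1, 1, 1], linear=[[0.0006, 0, 0.005], [0.0006, 0, 0.015], [0.0006, 0, 0.025], [0.0006, 0, 0.035], [0.0006, 0, 0.0415], [0.0006, 0, 0.0415], [0.0006, 0, 0.0415], [0.0006, 0, 0.0415]], delta_rot=[[0, 0, 0], [0, 0, 0], [0, 0, 0], [0, 0, 0], [0, 0, 0], [0, 0, 0], [0, 0, 0], [0, 0, 0]])

```text
clock: 15.12
eef_pos: [0.5236, 0.318, 0.0961]
tool_rot: [0.887, 0.461, -0.0, -0.0]
ft_force: [0.6, 0.4, -4.7]
grip_width: 0.0131
```

Emit:
jog_arm(jaw=[1, 1, 1, 1, 1, 1, 1, 1], linear=[[0, 0, 0], [0, 0, 0], [0, 0, 0], [0, 0, 0], [0, 0, 0], [0, 0, 0], [0, 0, 0], [0, 0, 0]], delta_rot=[[0, 0, 0], [0, 0, 0], [0, 0, 0], [0, 0, 0], [0, 0, 0], [0, 0, 0], [0, 0, 0], [0, 0, 0]])

```text
clock: 15.78
eef_pos: [0.5236, 0.3179, 0.0961]
tool_rot: [0.887, 0.461, -0.0, -0.0]
ft_force: [-1.2, 1.0, -4.0]
grip_width: 0.013
```

Run:
```python
from h import *
done([0.0006,0,.0415],0);rep()
```

```text
t 15.78 p [0.5236 0.3179 0.0961] yaw 54.9 cmd [0.5238 0.3175 0.0971] 54.9 F_tool [ 0.1 -1.5  4. ] M_tool [0.259 0.085 0.032] w 0.013 q6 1.16
```

Emit:
jog_arm(jaw=[1, 1, 1, 1, 1, 1, 1, 1], linear=[[0, 0, 0.0001], [0, 0, 0.0003], [0, 0, 0.0004], [0, 0, 0.0005], [0, 0, 0.0006], [0, 0, 0.0008], [0, 0, 0.0009], [0, 0, 0.001]], delta_rot=[[0, 0, 4], [0, 0, 8], [0, 0, 12], [0, 0, 16], [0, 0, 20], [0, 0, 24], [0, 0, 26], [0, 0, 28]])

```text
clock: 16.45
eef_pos: [0.5234, 0.3178, 0.0952]
tool_rot: [0.973, 0.232, -0.0, 0.0]
ft_force: [-1.3, 0.3, -4.4]
grip_width: 0.0133
```

Run:
```python
from h import *
done([0,0,.001],28);rep()
```

```text
t 16.45 p [0.5234 0.3178 0.0952] yaw 26.83 cmd [0.5238 0.3175 0.0961] 26.9 F_tool [-1.  -0.8  4.4] M_tool [ 0.215 -0.244 -0.08 ] w 0.0133 q6 1.65
```

Emit:
jog_arm(jaw=[1, 1, 1, 1, 1, 1, 1, 1], linear=[[0, 0, 0], [0, 0, 0], [0, 0, 0], [0, 0, 0], [0, 0, 0], [0, 0, 0], [0, 0, 0.0001], [0, 0, 0.0001]], delta_rot=[[0, 0, 0.4], [0, 0, 0.8], [0, 0, 1.2], [0, 0, 1.6], [0, 0, 2], [0, 0, 2.3], [0, 0, 2.7], [0, 0, 3]])

```text
clock: 17.12
eef_pos: [0.5234, 0.3177, 0.0951]
tool_rot: [0.978, 0.207, -0.001, 0.0]
ft_force: [-3.4, -0.1, -4.1]
grip_width: 0.0128
```

Run:
```python
from h import *
done([0,0,.0001],3);rep()
```

```text
t 17.12 p [0.5234 0.3177 0.0951] yaw 23.87 cmd [0.5238 0.3175 0.096 ] 23.9 F_tool [-3.2 -1.3  4.2] M_tool [ 0.223 -0.682 -0.115] w 0.0128 q6 1.7
```

Emit:
jog_arm(jaw=[1, 1, 1, 1, 1, 1, 1, 1], linear=[[0, 0, 0], [0, 0, 0], [0, 0, 0], [0, 0, 0], [0, 0, 0], [0, 0, 0], [0, 0, 0.0001], [0, 0, 0.0001]], delta_rot=[[0, 0, 0.4], [0, 0, 0.8], [0, 0, 1.2], [0, 0, 1.6], [0, 0, 2], [0, 0, 2.3], [0, 0, 2.7], [0, 0, 3]])

```text
clock: 17.78
eef_pos: [0.5234, 0.3177, 0.0949]
tool_rot: [0.983, 0.181, -0.001, 0.0]
ft_force: [-5.4, -1.3, -3.9]
grip_width: 0.0133
```

Run:
```python
from h import *
done([0,0,.0001],3);rep()
```

```text
t 17.78 p [0.5234 0.3177 0.0949] yaw 20.87 cmd [0.5238 0.3175 0.0959] 20.9 F_tool [-5.5 -0.7  3.9] M_tool [ 0.21  -1.059 -0.11 ] w 0.0133 q6 1.75
```

Emit:
jog_arm(jaw=[1, 1, 1, 1, 1, 1, 1, 1], linear=[[-0.0003, 0, 0], [-0.0003, 0, 0], [-0.0003, 0, 0], [-0.0003, 0, 0], [-0.0003, 0, 0], [-0.0003, 0, 0], [-0.0003, 0, 0.0001], [-0.0003, 0, 0.0001]], delta_rot=[[0, 0, 0.4], [0, 0, 0.8], [0, 0, 1.2], [0, 0, 1.6], [0, 0, 2], [0, 0, 2.3], [0, 0, 2.7], [0, 0, 3]])

```text
clock: 18.45
eef_pos: [0.5234, 0.3177, 0.0949]
tool_rot: [0.988, 0.155, -0.0, 0.0]
ft_force: [-5.8, -0.7, -5.0]
grip_width: 0.0133
```

Run:
```python
from h import *
done([-0.0003,0,.0001],3);rep()
```

```text
t 18.45 p [0.5234 0.3177 0.0949] yaw 17.87 cmd [0.5235 0.3174 0.0958] 17.9 F_tool [-5.7 -1.1  5. ] M_tool [ 0.215 -0.975 -0.103] w 0.0133 q6 1.8
```

Emit:
jog_arm(jaw=[1, 1, 1, 1, 1, 1, 1, 1], linear=[[-0.0004, 0, 0], [-0.0004, 0, 0], [-0.0004, 0, 0], [-0.0004, 0, 0], [-0.0004, 0, 0], [-0.0004, 0, 0], [-0.0004, 0, 0.0001], [-0.0004, 0, 0.0001]], delta_rot=[[0, 0, 0.4], [0, 0, 0.8], [0, 0, 1.2], [0, 0, 1.6], [0, 0, 2], [0, 0, 2.3], [0, 0, 2.7], [0, 0, 3]])

```text
clock: 19.12
eef_pos: [0.5234, 0.3177, 0.0948]
tool_rot: [0.992, 0.129, 0.0, 0.0]
ft_force: [-3.0, -0.2, -7.0]
grip_width: 0.0129
```

Run:
```python
from h import *
done([-0.0004,0,.0001],3);rep()
```

```text
t 19.12 p [0.5234 0.3177 0.0948] yaw 14.87 cmd [0.5231 0.3173 0.0957] 14.9 F_tool [-3.  -0.6  7. ] M_tool [ 0.109 -0.457 -0.217] w 0.0129 q6 1.86
```

Emit:
jog_arm(jaw=[1, 1, 1, 1, 1, 1, 1, 1], linear=[[0, 0, 0], [0, 0, 0], [0, 0, 0], [0, 0, 0], [0, 0, 0], [0, 0, 0], [0, 0, 0.0001], [0, 0, 0.0001]], delta_rot=[[0, 0, 0.3], [0, 0, 0.6], [0, 0, 1], [0, 0, 1.4], [0, 0, 1.8], [0, 0, 2.1], [0, 0, 2.4], [0, 0, 2.8]])

```text
clock: 19.78
eef_pos: [0.5234, 0.3177, 0.0948]
tool_rot: [0.994, 0.105, 0.0, 0.0]
ft_force: [-1.5, 1.0, -9.5]
grip_width: 0.0127
```

Run:
```python
from h import *
done([0,0,.0001],2.8);rep();plan(.4123,.2505,.139,100.6)
```

```text
t 19.78 p [0.5234 0.3177 0.0948] yaw 12.07 cmd [0.5231 0.3173 0.0956] 12.1 F_tool [-1.2 -1.3  9.5] M_tool [ 0.018 -0.142 -0.343] w 0.0127 q6 1.91
linear [-0.1223, 0.0421, -0.0434] rotz -88.5 dist 0.1365
```

Emit:
jog_arm(jaw=[0.5, 0.5, 0.5, 0.5, 0.5, 0.5, 0.5, 0.5], linear=[[0, 0, 0], [0, 0, 0], [0, 0, -0.01], [0, 0, -0.03], [-0.002, 0.001, -0.0434], [-0.025, 0.009, -0.0434], [-0.05, 0.017, -0.0434], [-0.075, 0.026, -0.0434]], delta_rot=[[0, 0, 0], [0, 0, 0], [0, 0, 0], [0, 0, -6], [0, 0, -12], [0, 0, -18], [0, 0, -25], [0, 0, -32]])

```text
clock: 20.45
eef_pos: [0.4564, 0.2771, 0.1408]
tool_rot: [0.926, 0.378, 0.003, -0.0]
ft_force: [-0.8, -0.3, 0.8]
grip_width: 0.0424
```

Run:
```python
from h import *
done([-0.075,0.026,-.0434],-32);rep();plan(.4123,.2505,.139,100.6)
```

```text
t 20.45 p [0.4564 0.2771 0.1408] yaw 44.42 cmd [0.4552 0.2762 0.139 ] 44.1 F_tool [-0.7 -0.3 -0.8] M_tool [-0.011 -0.054 -0.009] w 0.0424 q6 1.34
linear [-0.0487, -0.0114, -0.0] rotz -56.5 dist 0.05
```

Emit:
jog_arm(jaw=[0.5, 0.5, 0.5, 0.5, 0.5, 0.5, 0.5, 0.5], linear=[[-0.015, -0.004, 0], [-0.035, -0.008, 0], [-0.0487, -0.0114, 0], [-0.0487, -0.0114, 0], [-0.0487, -0.0114, 0], [-0.0487, -0.0114, 0], [-0.0487, -0.0114, 0], [-0.0487, -0.0114, 0]], delta_rot=[[0, 0, -7], [0, 0, -14], [0, 0, -21], [0, 0, -28], [0, 0, -35], [0, 0, -42], [0, 0, -49], [0, 0, -56]])

```text
clock: 21.12
eef_pos: [0.414, 0.2516, 0.1407]
tool_rot: [0.64, 0.768, 0.002, 0.001]
ft_force: [0.1, -0.5, 0.5]
grip_width: 0.0426
```

Run:
```python
from h import *
from workcell import bot
done([-0.0487,-0.0114,0],-56);rep()
c=bot.calibration("wrist"); p,d=bot.camera("top"); rep()
cv2.imwrite("pics/t2.png",cv2.resize(p[190:320,260:400][...,::-1],None,fx=4,fy=4))
plan(.4123,.2505,.0968,100.5)
```

```text
t 21.12 p [0.414  0.2516 0.1407] yaw 100.42 cmd [0.4123 0.2505 0.139 ] 100.1 F_tool [-0.5  0.  -0.5] M_tool [ 0.036 -0.006 -0.07 ] w 0.0426 q6 0.36
t 21.17 p [0.414  0.2516 0.1406] yaw 100.63 cmd [0.4123 0.2505 0.139 ] 100.1 F_tool [ 0.5 -0.1 -0.1] M_tool [ 0.043 -0.003 -0.016] w 0.0426 q6 0.36
linear [0.0, 0.0, 0.0422] rotz -0.4 dist 0.0422
```

View pics/t2.png

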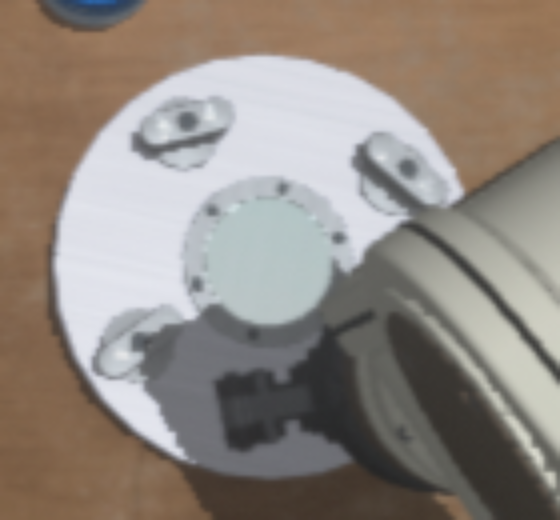

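Run:
```python
from h import *
sync()
plan(.4123,.2505,.0968,100.5)
```

```text
linear [-0.0008, -0.0018, 0.0438] rotz 0.1 dist 0.0439
```

Emit:
jog_arm(jaw=[0.5, 0.5, 0.5, 0.5, 0.5, 1, 1, 1], linear=[[-0.0008, -0.0018, 0.005], [-0.0008, -0.0018, 0.015], [-0.0008, -0.0018, 0.025], [-0.0008, -0.0018, 0.035], [-0.0008, -0.0018, 0.0435], [-0.0008, -0.0018, 0.0435], [-0.0008, -0.0018, 0.0435], [-0.0008, -0.0018, 0.0435]], delta_rot=[[0, 0, 0], [0, 0, 0], [0, 0, 0], [0, 0, 0], [0, 0, 0], [0, 0, 0], [0, 0, 0], [0, 0, 0]])

```text
clock: 21.83
eef_pos: [0.4108, 0.2502, 0.0952]
tool_rot: [0.642, 0.766, 0.0, -0.0]
ft_force: [-0.5, 2.1, -2.2]
grip_width: 0.013
```

Emit:
jog_arm(jaw=[1, 1, 1, 1, 1, 1, 1, 1], linear=[[0, 0, 0], [0, 0, 0], [0, 0, 0], [0, 0, 0], [0, 0, 0], [0, 0, 0], [0, 0, 0], [0, 0, 0]], delta_rot=[[0, 0, 0], [0, 0, 0], [0, 0, 0], [0, 0, 0], [0, 0, 0], [0, 0, 0], [0, 0, 0], [0, 0, 0]])

```text
clock: 22.5
eef_pos: [0.4109, 0.2502, 0.0951]
tool_rot: [0.642, 0.767, 0.001, -0.0]
ft_force: [-2.4, 3.3, 3.7]
grip_width: 0.0128
```

Run:
```python
from h import *
done([-0.0008,-0.0018,.0435],0);rep()
```

```text
t 22.5 p [0.4109 0.2502 0.0951] yaw 100.11 cmd [0.4123 0.2505 0.0971] 100.6 F_tool [ 3.7 -1.8 -3.7] M_tool [ 0.406  0.684 -0.058] w 0.0128 q6 0.37
```

Emit:
jog_arm(jaw=[1, 1, 1, 1, 1, 1, 1, 1], linear=[[0.0001, 0, 0.0001], [0.0002, 0, 0.0003], [0.0003, 0, 0.0004], [0.0004, 0, 0.0005], [0.0005, 0, 0.0006], [0.0006, 0, 0.0008], [0.0007, 0, 0.0009], [0.0007, 0, 0.001]], delta_rot=[[0, 0, 4], [0, 0, 8], [0, 0, 12], [0, 0, 16], [0, 0, 20], [0, 0, 24], [0, 0, 26], [0, 0, 28]])

```text
clock: 23.17
eef_pos: [0.4109, 0.2509, 0.0941]
tool_rot: [0.809, 0.588, 0.001, -0.0]
ft_force: [-2.9, 2.7, 3.8]
grip_width: 0.0129
```

Run:
```python
from h import *
done([0.0007,0,.001],28);rep()
```

```text
t 23.17 p [0.4109 0.2509 0.0941] yaw 72.02 cmd [0.4122 0.2511 0.0961] 72.6 F_tool [ 1.7 -3.6 -3.8] M_tool [ 0.608  0.39  -0.086] w 0.0129 q6 0.86
```

Emit:
jog_arm(jaw=[1, 1, 1, 1, 1, 1, 1, 1], linear=[[0, 0, 0], [0, 0, 0], [0, 0, 0], [0, 0, 0], [0, 0, 0], [0, 0, 0], [0, 0, 0.0001], [0, 0, 0.0001]], delta_rot=[[0, 0, 0.4], [0, 0, 0.8], [0, 0, 1.2], [0, 0, 1.6], [0, 0, 2], [0, 0, 2.3], [0, 0, 2.7], [0, 0, 3]])

```text
clock: 23.83
eef_pos: [0.411, 0.2509, 0.094]
tool_rot: [0.824, 0.567, 0.001, -0.0]
ft_force: [-3.0, 4.5, 6.3]
grip_width: 0.013
```

Run:
```python
from h import *
done([0,0,.0001],3);rep()
```

```text
t 23.83 p [0.411  0.2509 0.094 ] yaw 69.09 cmd [0.4122 0.2511 0.096 ] 69.6 F_tool [ 3.2 -4.4 -6.2] M_tool [ 0.736  0.617 -0.081] w 0.013 q6 0.91
```

Emit:
jog_arm(jaw=[1, 1, 1, 1, 1, 1, 1, 1], linear=[[0, 0, 0], [0, 0, 0], [0, 0, 0], [0, 0, 0], [0, 0, 0], [0, 0, 0], [0, 0, 0.0001], [0, 0, 0.0001]], delta_rot=[[0, 0, 0.4], [0, 0, 0.8], [0, 0, 1.2], [0, 0, 1.6], [0, 0, 2], [0, 0, 2.3], [0, 0, 2.7], [0, 0, 3]])

```text
clock: 24.5
eef_pos: [0.411, 0.251, 0.0939]
tool_rot: [0.838, 0.545, 0.001, -0.0]
ft_force: [-3.5, 4.5, 4.9]
grip_width: 0.0129
```

Run:
```python
from h import *
done([0,0,.0001],3);rep()
```

```text
t 24.5 p [0.411  0.251  0.0939] yaw 66.09 cmd [0.4122 0.2511 0.0959] 66.6 F_tool [ 2.7 -5.  -4.9] M_tool [ 0.732  0.664 -0.084] w 0.0129 q6 0.97
```

Emit:
jog_arm(jaw=[1, 1, 1, 1, 1, 1, 1, 1], linear=[[0, 0, 0], [0, 0, 0], [0, 0, 0], [0, 0, 0], [0, 0, 0], [0, 0, 0], [0, 0, 0.0001], [0, 0, 0.0001]], delta_rot=[[0, 0, 0.4], [0, 0, 0.8], [0, 0, 1.2], [0, 0, 1.6], [0, 0, 2], [0, 0, 2.3], [0, 0, 2.7], [0, 0, 3]])

```text
clock: 25.17
eef_pos: [0.4111, 0.2511, 0.0938]
tool_rot: [0.852, 0.523, 0.001, -0.0]
ft_force: [-1.9, 5.1, 5.3]
grip_width: 0.0133
```

Run:
```python
from h import *
done([0,0,.0001],3);rep()
```

```text
t 25.17 p [0.4111 0.2511 0.0938] yaw 63.11 cmd [0.4122 0.2511 0.0958] 63.6 F_tool [ 3.7 -4.  -5.3] M_tool [ 0.821  0.679 -0.221] w 0.0133 q6 1.02
```

Emit:
jog_arm(jaw=[1, 1, 1, 1, 1, 1, 1, 1], linear=[[0, 0, 0], [0, 0, 0], [0, 0, 0], [0, 0, 0], [0, 0, 0], [0, 0, 0], [0, 0, 0], [0, 0, 0]], delta_rot=[[0, 0, 0.3], [0, 0, 0.6], [0, 0, 0.9], [0, 0, 1.2], [0, 0, 1.5], [0, 0, 1.8], [0, 0, 2.1], [0, 0, 2.4]])

```text
clock: 25.83
eef_pos: [0.4111, 0.2512, 0.0938]
tool_rot: [0.863, 0.505, 0.001, -0.0]
ft_force: [-2.2, 4.5, 4.7]
grip_width: 0.013
```

Run:
```python
from h import *
done([0,0,0],2.4);rep(); plan(.5016,.2291,.139,137.9)
```

```text
t 25.83 p [0.4111 0.2512 0.0938] yaw 60.72 cmd [0.4122 0.2511 0.0958] 61.2 F_tool [ 2.8 -4.1 -4.7] M_tool [ 0.813  0.852 -0.329] w 0.013 q6 1.06
linear [0.0237, 0.089, -0.0432] rotz -76.7 dist 0.1017
```

Run:
```python
from h import *
sync(); plan(.5016,.2291,.139,137.9)
```

```text
linear [0.025, 0.0897, -0.0452] rotz -77.2 dist 0.1035
```

Emit:
jog_arm(jaw=[0.5, 0.5, 0.5, 0.5, 0.5, 0.5, 0.5, 0.5], linear=[[0, 0, 0], [0, 0, 0], [0, 0, -0.01], [0, 0, -0.03], [0.001, 0.003, -0.045], [0.007, 0.025, -0.045], [0.014, 0.05, -0.045], [0.021, 0.075, -0.045]], delta_rot=[[0, 0, 0], [0, 0, 0], [0, 0, 0], [0, 0, -6], [0, 0, -12], [0, 0, -18], [0, 0, -24], [0, 0, -30]])

```text
clock: 26.5
eef_pos: [0.487, 0.2308, 0.1383]
tool_rot: [0.701, 0.713, -0.001, 0.001]
ft_force: [0.0, 0.2, -0.9]
grip_width: 0.0427
```

Emit:
jog_arm(jaw=[0.5, 0.5, 0.5, 0.5, 0.5, 0.5, 0.5, 0.5], linear=[[-0.004, 0.014, 0], [-0.004, 0.014, 0], [-0.004, 0.014, 0], [-0.004, 0.014, 0], [-0.004, 0.014, 0], [-0.004, 0.014, 0], [-0.004, 0.014, 0], [-0.004, 0.014, 0]], delta_rot=[[0, 0, -7], [0, 0, -14], [0, 0, -21], [0, 0, -28], [0, 0, -35], [0, 0, -42], [0, 0, -47.2], [0, 0, -47.2]])

```text
clock: 27.17
eef_pos: [0.5001, 0.2269, 0.1375]
tool_rot: [0.359, 0.933, -0.001, -0.0]
ft_force: [0.2, -0.3, -0.6]
grip_width: 0.0431
```

Run:
```python
from h import *
from workcell import bot
done([.021,.075,-.045],-30);done([-.004,.014,0],-47.2);rep(); 
for i in range(3): bot.camera("top")
rep(); plan(.5016,.2291,.0965,137.9); sync(); plan(.5016,.2291,.0965,137.9)
```

```text
t 27.17 p [0.5001 0.2269 0.1375] yaw 137.91 cmd [0.5008 0.229  0.1388] 137.9 F_tool [-0.3 -0.   0.6] M_tool [-0.008  0.    -0.039] w 0.0431 q6 -0.41
t 27.32 p [0.5002 0.2275 0.1379] yaw 137.75 cmd [0.5008 0.229  0.1388] 137.9 F_tool [-0.1  0.6 -0.2] M_tool [ 0.051 -0.004 -0.009] w 0.0426 q6 -0.41
linear [-0.0005, 0.0006, 0.0423] rotz 0.0 dist 0.0423
linear [0.0, 0.0021, 0.0414] rotz -0.2 dist 0.0414
```

Emit:
jog_arm(jaw=[0.5, 0.5, 0.5, 0.5, 0.5, 1, 1, 1], linear=[[-0.0003, 0.0011, 0.005], [-0.0003, 0.0011, 0.015], [-0.0003, 0.0011, 0.025], [-0.0003, 0.0011, 0.035], [-0.0003, 0.0011, 0.0418], [-0.0003, 0.0011, 0.0418], [-0.0003, 0.0011, 0.0418], [-0.0003, 0.0011, 0.0418]], delta_rot=[[0, 0, 0], [0, 0, 0], [0, 0, 0], [0, 0, 0], [0, 0, 0], [0, 0, 0], [0, 0, 0], [0, 0, 0]])

```text
clock: 27.98
eef_pos: [0.5012, 0.2286, 0.0964]
tool_rot: [0.359, 0.933, -0.0, -0.0]
ft_force: [1.1, 0.0, -5.5]
grip_width: 0.0129
```

Emit:
jog_arm(jaw=[1, 1, 1, 1, 1, 1, 1, 1], linear=[[0, 0, 0], [0, 0, 0], [0, 0, 0], [0, 0, 0], [0, 0, 0], [0, 0, 0], [0, 0, 0], [0, 0, 0]], delta_rot=[[0, 0, 0], [0, 0, 0], [0, 0, 0], [0, 0, 0], [0, 0, 0], [0, 0, 0], [0, 0, 0], [0, 0, 0]])

```text
clock: 28.65
eef_pos: [0.5012, 0.2287, 0.0965]
tool_rot: [0.359, 0.933, -0.0, -0.0]
ft_force: [0.0, -1.2, -5.4]
grip_width: 0.0128
```

Run:
```python
from h import *
done([-0.0003,0.0011,.0418],0);rep()
```

```text
t 28.65 p [0.5012 0.2287 0.0965] yaw 137.89 cmd [0.5012 0.2281 0.0961] 137.7 F_tool [-0.9 -0.9  5.4] M_tool [ 0.113 -0.217  0.101] w 0.0128 q6 -0.41
```

Emit:
jog_arm(jaw=[1, 1, 1, 1, 1, 1, 1, 1], linear=[[0, 0, 0.0001], [0, 0, 0.0003], [0, 0, 0.0004], [0, 0, 0.0005], [0, 0, 0.0006], [0, 0, 0.0008], [0, 0, 0.0009], [0, 0, 0.001]], delta_rot=[[0, 0, 4], [0, 0, 8], [0, 0, 12], [0, 0, 16], [0, 0, 20], [0, 0, 24], [0, 0, 26], [0, 0, 28]])

```text
clock: 29.32
eef_pos: [0.5011, 0.2288, 0.0955]
tool_rot: [0.575, 0.818, -0.0, -0.0]
ft_force: [-0.1, -1.3, -4.9]
grip_width: 0.0128
```

Run:
```python
from h import *
done([0,0,.001],28);rep()
```

```text
t 29.32 p [0.5011 0.2288 0.0955] yaw 109.83 cmd [0.5012 0.2281 0.0951] 109.7 F_tool [-1.2 -0.5  4.9] M_tool [ 0.046 -0.165 -0.038] w 0.0128 q6 0.08
```

Emit:
jog_arm(jaw=[1, 1, 1, 1, 1, 1, 1, 1], linear=[[0, 0, 0], [0, 0, 0], [0, 0, 0], [0, 0, 0], [0, 0, 0], [0, 0, 0], [0, 0, 0.0001], [0, 0, 0.0001]], delta_rot=[[0, 0, 0.4], [0, 0, 0.8], [0, 0, 1.2], [0, 0, 1.6], [0, 0, 2], [0, 0, 2.3], [0, 0, 2.7], [0, 0, 3]])

```text
clock: 29.98
eef_pos: [0.5011, 0.2288, 0.0954]
tool_rot: [0.596, 0.803, -0.0, -0.0]
ft_force: [-0.2, 0.0, -6.6]
grip_width: 0.0131
```

Run:
```python
from h import *
done([0,0,.0001],3);rep()
```

```text
t 29.98 p [0.5011 0.2288 0.0954] yaw 106.88 cmd [0.5012 0.2281 0.095 ] 106.7 F_tool [ 0.1 -0.2  6.6] M_tool [ 0.16  -0.003 -0.151] w 0.0131 q6 0.13
```

Emit:
jog_arm(jaw=[1, 1, 1, 1, 1, 1, 1, 1], linear=[[0, 0, 0], [0, 0, 0], [0, 0, 0], [0, 0, 0], [0, 0, 0], [0, 0, 0], [0, 0, 0.0001], [0, 0, 0.0001]], delta_rot=[[0, 0, 0.2], [0, 0, 0.5], [0, 0, 0.7], [0, 0, 1], [0, 0, 1.2], [0, 0, 1.5], [0, 0, 1.7], [0, 0, 2]])

```text
clock: 30.65
eef_pos: [0.5011, 0.2289, 0.0954]
tool_rot: [0.61, 0.793, -0.0, -0.0]
ft_force: [-2.2, 1.3, -6.4]
grip_width: 0.013
```

Run:
```python
from h import *
done([0,0,.0001],2);rep()
```

```text
t 30.65 p [0.5011 0.2289 0.0954] yaw 104.88 cmd [0.5012 0.2281 0.0949] 104.7 F_tool [ 1.8 -1.8  6.4] M_tool [ 0.341  0.101 -0.121] w 0.013 q6 0.17
```

Still drag only; continue.

Emit:
jog_arm(jaw=[1, 1, 1, 1, 1, 1, 1, 1], linear=[[0, 0, 0], [0, 0, 0], [0, 0, 0], [0, 0, 0], [0, 0, 0], [0, 0, 0], [0, 0, 0.0001], [0, 0, 0.0001]], delta_rot=[[0, 0, 0.4], [0, 0, 0.8], [0, 0, 1.2], [0, 0, 1.6], [0, 0, 2], [0, 0, 2.3], [0, 0, 2.7], [0, 0, 3]])

```text
clock: 31.32
eef_pos: [0.5011, 0.2289, 0.0952]
tool_rot: [0.63, 0.776, -0.0, -0.0]
ft_force: [-1.8, -0.4, -6.5]
grip_width: 0.0132
```

Run:
```python
from h import *
done([0,0,.0001],3);rep()
```

```text
t 31.32 p [0.5011 0.2289 0.0952] yaw 101.87 cmd [0.5012 0.2281 0.0948] 101.7 F_tool [-0.  -1.8  6.5] M_tool [ 0.475  0.219 -0.101] w 0.0132 q6 0.22
```

Emit:
jog_arm(jaw=[1, 1, 1, 1, 1, 1, 1, 1], linear=[[0, 0, 0], [0, 0, 0], [0, 0, 0], [0, 0, 0], [0, 0, 0], [0, 0, 0], [0, 0, 0.0001], [0, 0, 0.0001]], delta_rot=[[0, 0, 0.4], [0, 0, 0.8], [0, 0, 1.2], [0, 0, 1.6], [0, 0, 2], [0, 0, 2.3], [0, 0, 2.7], [0, 0, 3]])

```text
clock: 31.98
eef_pos: [0.5012, 0.2289, 0.0951]
tool_rot: [0.65, 0.76, -0.0, -0.0]
ft_force: [-4.1, -0.0, -6.8]
grip_width: 0.0129
```

Run:
```python
from h import *
done([0,0,.0001],3);rep()
```

```text
t 31.98 p [0.5012 0.2289 0.0951] yaw 98.87 cmd [0.5012 0.2281 0.0947] 98.7 F_tool [ 0.6 -4.   6.8] M_tool [ 0.685  0.346 -0.071] w 0.0129 q6 0.27
```

Emit:
jog_arm(jaw=[1, 1, 1, 1, 1, 1, 1, 1], linear=[[0, 0, 0], [0, 0, 0], [0, 0, 0], [0, 0, 0], [0, 0, 0], [0, 0, 0], [0, 0, 0.0001], [0, 0, 0.0001]], delta_rot=[[0, 0, 0.4], [0, 0, 0.8], [0, 0, 1.2], [0, 0, 1.6], [0, 0, 2], [0, 0, 2.3], [0, 0, 2.7], [0, 0, 3]])

```text
clock: 32.65
eef_pos: [0.5012, 0.2289, 0.0951]
tool_rot: [0.67, 0.742, -0.0, -0.0]
ft_force: [-5.0, 2.6, -6.7]
grip_width: 0.0132
```

Run:
```python
from h import *
done([0,0,.0001],3);rep()
```

```text
t 32.65 p [0.5012 0.2289 0.0951] yaw 95.87 cmd [0.5012 0.2281 0.0946] 95.7 F_tool [ 3.1 -4.7  6.7] M_tool [ 0.839  0.453 -0.131] w 0.0132 q6 0.33
```

Emit:
jog_arm(jaw=[1, 1, 1, 1, 1, 1, 1, 1], linear=[[0, 0, 0], [0, 0, 0], [0, 0, 0], [0, 0, 0], [0, 0, 0], [0, 0, 0], [0, 0, 0.0001], [0, 0, 0.0001]], delta_rot=[[0, 0, 0.4], [0, 0, 0.8], [0, 0, 1.2], [0, 0, 1.6], [0, 0, 2], [0, 0, 2.3], [0, 0, 2.7], [0, 0, 3]])

```text
clock: 33.32
eef_pos: [0.5012, 0.2289, 0.095]
tool_rot: [0.689, 0.725, -0.0, -0.0]
ft_force: [-4.8, 2.5, -6.3]
grip_width: 0.0129
```

Run:
```python
from h import *
done([0,0,.0001],3);rep()
```

```text
t 33.32 p [0.5012 0.2289 0.095 ] yaw 92.86 cmd [0.5012 0.2281 0.0945] 92.7 F_tool [ 2.8 -4.6  6.3] M_tool [ 0.963  0.448 -0.1  ] w 0.0129 q6 0.38
```

Emit:
jog_arm(jaw=[1, 1, 1, 1, 1, 1, 1, 1], linear=[[0, 0, 0], [0, 0, 0], [0, 0, 0], [0, 0, 0], [0, 0, 0], [0, 0, 0], [0, 0, 0.0001], [0, 0, 0.0001]], delta_rot=[[0, 0, 0.4], [0, 0, 0.8], [0, 0, 1.2], [0, 0, 1.6], [0, 0, 2], [0, 0, 2.3], [0, 0, 2.7], [0, 0, 3]])

```text
clock: 33.98
eef_pos: [0.5012, 0.2289, 0.0949]
tool_rot: [0.708, 0.706, -0.0, -0.0]
ft_force: [-4.4, 1.4, -7.1]
grip_width: 0.0128
```

Run:
```python
from h import *
done([0,0,.0001],3);rep()
```

```text
t 33.98 p [0.5012 0.2289 0.0949] yaw 89.87 cmd [0.5012 0.2281 0.0944] 89.7 F_tool [ 1.4 -4.4  7.1] M_tool [ 1.006  0.422 -0.11 ] w 0.0128 q6 0.43
```

Emit:
jog_arm(jaw=[1, 1, 1, 1, 1, 1, 1, 1], linear=[[0, 0, 0], [0, 0, 0], [0, 0, 0], [0, 0, 0], [0, 0, 0], [0, 0, 0], [0, 0, 0.0001], [0, 0, 0.0001]], delta_rot=[[0, 0, 0.4], [0, 0, 0.8], [0, 0, 1.2], [0, 0, 1.6], [0, 0, 2], [0, 0, 2.3], [0, 0, 2.7], [0, 0, 3]])

```text
clock: 34.65
eef_pos: [0.5012, 0.2289, 0.0948]
tool_rot: [0.726, 0.688, -0.0, -0.0]
ft_force: [-4.8, 1.8, -6.7]
grip_width: 0.0131
```

Run:
```python
from h import *
done([0,0,.0001],3);rep()
```

```text
t 34.65 p [0.5012 0.2289 0.0948] yaw 86.88 cmd [0.5012 0.2281 0.0943] 86.7 F_tool [ 1.5 -4.9  6.7] M_tool [ 0.996  0.317 -0.205] w 0.0131 q6 0.48
```

Emit:
jog_arm(jaw=[1, 1, 1, 1, 1, 1, 1, 1], linear=[[0, 0, 0], [0, 0, 0], [0, 0, 0], [0, 0, 0], [0, 0, 0], [0, 0, 0], [0, 0, 0.0001], [0, 0, 0.0001]], delta_rot=[[0, 0, 0.3], [0, 0, 0.6], [0, 0, 1], [0, 0, 1.4], [0, 0, 1.8], [0, 0, 2.1], [0, 0, 2.4], [0, 0, 2.8]])

```text
clock: 35.32
eef_pos: [0.5011, 0.2289, 0.0947]
tool_rot: [0.743, 0.67, -0.0, -0.0]
ft_force: [-5.2, 2.1, -6.6]
grip_width: 0.0131
```

Run:
```python
from h import *
done([0,0,.0001],2.8);rep(); plan(.4339,.3397,.139,34.9); sync(); plan(.4339,.3397,.139,34.9)
```

```text
t 35.32 p [0.5011 0.2289 0.0947] yaw 84.09 cmd [0.5012 0.2281 0.0942] 83.9 F_tool [ 1.6 -5.3  6.6] M_tool [ 1.028  0.157 -0.259] w 0.0131 q6 0.53
linear [0.1038, -0.0787, -0.0448] rotz 49.0 dist 0.1378
linear [0.1033, -0.0783, -0.0443] rotz 49.2 dist 0.137
```

Emit:
jog_arm(jaw=[1, 1, 1, 1, 1, 1, 1, 1], linear=[[0, 0, 0], [0, 0, 0], [0, 0, 0], [0, 0, 0], [0, 0, 0], [0, 0, 0], [0, 0, 0], [0, 0, 0]], delta_rot=[[0, 0, 0.2], [0, 0, 0.4], [0, 0, 0.6], [0, 0, 0.8], [0, 0, 1], [0, 0, 1.2], [0, 0, 1.4], [0, 0, 1.6]])

```text
clock: 35.98
eef_pos: [0.5011, 0.2289, 0.0947]
tool_rot: [0.752, 0.659, -0.0, -0.0]
ft_force: [-4.4, 2.1, -7.0]
grip_width: 0.0129
```

Run:
```python
from h import *
done([0,0,0],1.6);rep(); plan(.4339,.3397,.139,34.9)
```

```text
t 35.98 p [0.5011 0.2289 0.0947] yaw 82.51 cmd [0.5011 0.2289 0.0947] 82.5 F_tool [ 1.5 -4.6  7. ] M_tool [ 1.077  0.114 -0.352] w 0.0129 q6 0.56
linear [0.1011, -0.0811, -0.0443] rotz 47.6 dist 0.137
```

Emit:
jog_arm(jaw=[0.5, 0.5, 0.5, 0.5, 0.5, 0.5, 0.5, 0.5], linear=[[0, 0, 0], [0, 0, 0], [0, 0, -0.01], [0, 0, -0.03], [0.002, -0.002, -0.0443], [0.02, -0.016, -0.0443], [0.04, -0.032, -0.0443], [0.06, -0.048, -0.0443]], delta_rot=[[0, 0, 0], [0, 0, 0], [0, 0, 0], [0, 0, 5], [0, 0, 10], [0, 0, 15], [0, 0, 20], [0, 0, 25]])

```text
clock: 36.65
eef_pos: [0.4637, 0.2955, 0.142]
tool_rot: [0.878, 0.478, 0.003, 0.0]
ft_force: [-0.3, 0.3, -0.1]
grip_width: 0.0429
```

Run:
```python
from h import *
done([.06,-.048,-.0443],25);rep(); plan(.4339,.3397,.139,34.9)
```

```text
t 36.65 p [0.4637 0.2955 0.142 ] yaw 57.1 cmd [0.4614 0.2946 0.139 ] 57.5 F_tool [ 0.1 -0.4  0.1] M_tool [-0.039  0.005  0.045] w 0.0429 q6 1.14
linear [0.0232, -0.0474, 0.0] rotz 22.6 dist 0.0528
```

Emit:
jog_arm(jaw=[0.5, 0.5, 0.5, 0.5, 0.5, 0.5, 0.5, 0.5], linear=[[0.008, -0.016, 0], [0.016, -0.032, 0], [0.0232, -0.0474, 0], [0.0232, -0.0474, 0], [0.0232, -0.0474, 0], [0.0232, -0.0474, 0], [0.0232, -0.0474, 0], [0.0232, -0.0474, 0]], delta_rot=[[0, 0, 5], [0, 0, 10], [0, 0, 15], [0, 0, 20], [0, 0, 22.5], [0, 0, 22.5], [0, 0, 22.5], [0, 0, 22.5]])

```text
clock: 37.32
eef_pos: [0.4351, 0.3398, 0.1402]
tool_rot: [0.954, 0.301, 0.001, -0.0]
ft_force: [-0.4, -0.6, -0.8]
grip_width: 0.043
```

Run:
```python
from h import *
from workcell import bot
done([.0232,-.0474,0],22.5);rep(); 
for i in range(3): bot.camera("top")
rep(); plan(.4339,.3397,.0965,34.9); sync(); plan(.4339,.3397,.0965,34.9)
```

```text
t 37.32 p [0.4351 0.3398 0.1402] yaw 35.02 cmd [0.4339 0.3397 0.139 ] 35.0 F_tool [-0.6  0.3  0.8] M_tool [0.013 0.033 0.007] w 0.043 q6 1.62
t 37.47 p [0.4345 0.3394 0.1394] yaw 34.99 cmd [0.4339 0.3397 0.139 ] 35.0 F_tool [ 0.1 -0.4  0.8] M_tool [ 0.033  0.    -0.042] w 0.0427 q6 1.62
linear [0.0, -0.0, 0.0425] rotz 0.1 dist 0.0425
linear [-0.0004, -0.0006, 0.0429] rotz 0.1 dist 0.0429
```

Emit:
jog_arm(jaw=[0.5, 0.5, 0.5, 0.5, 0.5, 1, 1, 1], linear=[[0, -0.0002, 0.005], [0, -0.0002, 0.015], [0, -0.0002, 0.025], [0, -0.0002, 0.035], [0, -0.0002, 0.0425], [0, -0.0002, 0.0425], [0, -0.0002, 0.0425], [0, -0.0002, 0.0425]], delta_rot=[[0, 0, 0], [0, 0, 0], [0, 0, 0], [0, 0, 0], [0, 0, 0], [0, 0, 0], [0, 0, 0], [0, 0, 0]])

```text
clock: 38.13
eef_pos: [0.4338, 0.3397, 0.0962]
tool_rot: [0.954, 0.301, -0.0, 0.0]
ft_force: [1.0, 1.2, -5.5]
grip_width: 0.0128
```

Emit:
jog_arm(jaw=[1, 1, 1, 1, 1, 1, 1, 1], linear=[[0, 0, 0], [0, 0, 0], [0, 0, 0], [0, 0, 0], [0, 0, 0], [0, 0, 0], [0, 0, 0], [0, 0, 0]], delta_rot=[[0, 0, 0], [0, 0, 0], [0, 0, 0], [0, 0, 0], [0, 0, 0], [0, 0, 0], [0, 0, 0], [0, 0, 0]])

```text
clock: 38.8
eef_pos: [0.4339, 0.3397, 0.0963]
tool_rot: [0.954, 0.301, -0.0, 0.0]
ft_force: [0.7, 1.2, -7.8]
grip_width: 0.0129
```

Run:
```python
from h import *
done([0,-0.0002,.0425],0);rep()
```

```text
t 38.8 p [0.4339 0.3397 0.0963] yaw 35.0 cmd [0.4344 0.3396 0.0969] 35.0 F_tool [ 1.3 -0.6  7.8] M_tool [0.042 0.162 0.077] w 0.0129 q6 1.62
```

Emit:
jog_arm(jaw=[1, 1, 1, 1, 1, 1, 1, 1], linear=[[0, 0, 0.0001], [0, 0, 0.0003], [0, 0, 0.0004], [0, 0, 0.0005], [0, 0, 0.0006], [0, 0, 0.0008], [0, 0, 0.0009], [0, 0, 0.001]], delta_rot=[[0, 0, 4], [0, 0, 8], [0, 0, 12], [0, 0, 16], [0, 0, 20], [0, 0, 24], [0, 0, 26], [0, 0, 28]])

```text
clock: 39.47
eef_pos: [0.4338, 0.3397, 0.0953]
tool_rot: [0.998, 0.06, -0.0, 0.0]
ft_force: [0.3, 0.8, -8.0]
grip_width: 0.0131
```

Run:
```python
from h import *
done([0,0,.001],28);rep()
```

```text
t 39.47 p [0.4338 0.3397 0.0953] yaw 6.94 cmd [0.4344 0.3396 0.0959] 7.0 F_tool [ 0.4 -0.7  8. ] M_tool [ 0.012  0.042 -0.182] w 0.0131 q6 2.11
```

Emit:
jog_arm(jaw=[1, 1, 1, 1, 1, 1, 1, 1], linear=[[0, 0, 0], [0, 0, 0], [0, 0, 0], [0, 0, 0], [0, 0, 0], [0, 0, 0], [0, 0, 0.0001], [0, 0, 0.0001]], delta_rot=[[0, 0, 0.4], [0, 0, 0.8], [0, 0, 1.2], [0, 0, 1.6], [0, 0, 2], [0, 0, 2.3], [0, 0, 2.7], [0, 0, 3]])

```text
clock: 40.13
eef_pos: [0.4338, 0.3397, 0.0953]
tool_rot: [0.999, 0.035, -0.0, 0.0]
ft_force: [-0.2, 0.6, -9.3]
grip_width: 0.0128
```

Run:
```python
from h import *
done([0,0,.0001],3);rep()
```

```text
t 40.13 p [0.4338 0.3397 0.0953] yaw 3.97 cmd [0.4344 0.3396 0.0958] 4.0 F_tool [-0.1 -0.6  9.3] M_tool [ 0.098 -0.013 -0.053] w 0.0128 q6 2.17
```

Emit:
jog_arm(jaw=[1, 1, 1, 1, 1, 1, 1, 1], linear=[[0, 0, 0], [0, 0, 0], [0, 0, 0], [0, 0, 0], [0, 0, 0], [0, 0, 0], [0, 0, 0.0001], [0, 0, 0.0001]], delta_rot=[[0, 0, 0.4], [0, 0, 0.8], [0, 0, 1.2], [0, 0, 1.6], [0, 0, 2], [0, 0, 2.3], [0, 0, 2.7], [0, 0, 3]])

```text
clock: 40.8
eef_pos: [0.4338, 0.3397, 0.0952]
tool_rot: [1.0, 0.008, -0.0, 0.0]
ft_force: [-0.4, 0.2, -9.4]
grip_width: 0.013
```

Run:
```python
from h import *
done([0,0,.0001],3);rep()
```

```text
t 40.8 p [0.4338 0.3397 0.0952] yaw 0.97 cmd [0.4344 0.3396 0.0957] 1.0 F_tool [-0.4 -0.2  9.4] M_tool [ 0.113 -0.145 -0.149] w 0.013 q6 2.22
```

Emit:
jog_arm(jaw=[1, 1, 1, 1, 1, 1, 1, 1], linear=[[0, 0, 0], [0, 0, 0], [0, 0, 0], [0, 0, 0], [0, 0, 0], [0, 0, 0], [0, 0, 0.0001], [0, 0, 0.0001]], delta_rot=[[0, 0, 0.3], [0, 0, 0.6], [0, 0, 0.9], [0, 0, 1.2], [0, 0, 1.5], [0, 0, 1.8], [0, 0, 2.1], [0, 0, 2.5]])

```text
clock: 41.47
eef_pos: [0.4338, 0.3397, 0.0951]
tool_rot: [1.0, -0.013, -0.0, 0.0]
ft_force: [-1.0, -0.1, -10.3]
grip_width: 0.0129
```

Run:
```python
from h import *
done([0,0,.0001],2.5);rep()
```

```text
t 41.47 p [0.4338 0.3397 0.0951] yaw -1.53 cmd [0.4344 0.3396 0.0956] -1.5 F_tool [-1.   0.1 10.3] M_tool [-0.06  -0.13  -0.175] w 0.0129 q6 2.26
```

Emit:
jog_arm(jaw=[1, 1, 1, 1, 1, 1, 1, 1], linear=[[0, 0, 0], [0, 0, 0], [0, 0, 0], [0, 0, 0], [0, 0, 0], [0, 0, 0], [0, 0, 0.0001], [0, 0, 0.0001]], delta_rot=[[0, 0, 0.3], [0, 0, 0.6], [0, 0, 0.9], [0, 0, 1.2], [0, 0, 1.5], [0, 0, 1.8], [0, 0, 2.1], [0, 0, 2.5]])

```text
clock: 42.13
eef_pos: [0.4339, 0.3397, 0.0951]
tool_rot: [0.999, -0.035, -0.0, 0.0]
ft_force: [-1.4, -0.6, -9.7]
grip_width: 0.0127
```

Run:
```python
from h import *
done([0,0,.0001],2.5);rep()
```

```text
t 42.13 p [0.4339 0.3397 0.0951] yaw -4.03 cmd [0.4344 0.3396 0.0955] -4.0 F_tool [-1.3  0.7  9.7] M_tool [-0.23  -0.092 -0.318] w 0.0127 q6 2.31
```

Emit:
jog_arm(jaw=[1, 1, 1, 1, 1, 1, 1, 1], linear=[[0, 0, 0], [0, 0, 0], [0, 0, 0], [0, 0, 0], [0, 0, 0], [0, 0, 0], [0, 0, 0], [0, 0, 0]], delta_rot=[[0, 0, 0.1], [0, 0, 0.2], [0, 0, 0.3], [0, 0, 0.4], [0, 0, 0.5], [0, 0, 0.6], [0, 0, 0.7], [0, 0, 0.8]])

```text
clock: 42.8
eef_pos: [0.4339, 0.3397, 0.0951]
tool_rot: [0.999, -0.042, -0.0, 0.0]
ft_force: [-1.4, -1.7, -9.6]
grip_width: 0.0128
```

Run:
```python
from h import *
done([0,0,0],.8);rep()
```

```text
t 42.8 p [0.4339 0.3397 0.0951] yaw -4.81 cmd [0.4344 0.3396 0.0955] -4.8 F_tool [-1.3  1.8  9.6] M_tool [-0.393 -0.183 -0.308] w 0.0128 q6 2.32
```

Emit:
jog_arm(jaw=[0.5, 0.5, 0.5, 0.5, 0.5, 0.5, 0.5, 0.5], linear=[[0, 0, 0], [0, 0, 0], [0, 0, -0.01], [0, 0, -0.03], [0, 0, -0.05], [0, 0, -0.08], [0, 0, -0.11], [0, 0, -0.13]], delta_rot=[[0, 0, 0], [0, 0, 0], [0, 0, 0], [0, 0, 0], [0, 0, 0], [0, 0, 0], [0, 0, 0], [0, 0, 0]])

```text
clock: 43.47
eef_pos: [0.4357, 0.3411, 0.2309]
tool_rot: [0.999, -0.042, 0.003, -0.003]
ft_force: [0.7, 0.8, 0.4]
grip_width: 0.0426
```

Run:
```python
from h import *
from workcell import bot
done([0,0,-.13],0); rep()
for i in range(4): bot.camera("scene")
for n in ("scene","top"):
    c=bot.calibration(n); p,d=bot.camera(n); v,u=np.mgrid[0:420,0:560]; W=toworld(c,u,v,d); z=W[...,2]
    cv2.imwrite(f"pics/{n}_end.png",p[...,::-1])
    near=(np.hypot(W[...,0]-.468,W[...,1]-.283)<.087)&(d>0)&(np.hypot(W[...,0]-.468,W[...,1]-.283)>.045)
    m=near&(z>.066)&(z<.0745); P=W[m]; A=np.c_[P[:,:2]-[.468,.283],np.ones(len(P))]
    co=np.linalg.lstsq(A,P[:,2],rcond=None)[0]; print(n,'lid plane',co.round(4),m.sum())
    s=np.load(n+"0.npz"); W0=toworld(c,u,v,s['d']);m=near&(W0[...,2]>.068)&(W0[...,2]<.0745);P=W0[m]; A=np.c_[P[:,:2]-[.468,.283],np.ones(len(P))];print(' start',np.linalg.lstsq(A,P[:,2],rcond=None)[0].round(4))
    near=(np.hypot(W[...,0]-.468,W[...,1]-.283)<.1)
    m=(near&(z>0.101)&(z<.112)).astype(np.uint8)
    k,l,s_,ce=cv2.connectedComponentsWithStats(m)
    for i in range(1,k):
        if s_[i,4]>30:
            P=W[l==i]; r=cv2.minAreaRect(P[:,:2].astype(np.float32)*1000); print(s_[i,4],P.mean(0).round(4),np.round(r[1],1),round(r[2],1))
rep()
```

```text
t 43.47 p [0.4357 0.3411 0.2309] yaw -4.82 cmd [0.4344 0.3396 0.2255] -4.8 F_tool [ 0.7 -0.8 -0.4] M_tool [-0.005  0.031  0.009] w 0.0426 q6 2.32
scene lid plane [-0.0008  0.0018  0.0699] 2284
 start [-0.0004  0.0013  0.0718]
91 [0.5203 0.3167 0.104 ] [15.1 39. ] 14.4
99 [0.4307 0.3376 0.1041] [38.5 16.2] 85.1
117 [0.4986 0.2279 0.1036] [15.5 37.6] 87.0
142 [0.4097 0.249  0.104 ] [15.6 38.6] 59.8
top lid plane [0. 0. 0.] 0
 start [0.0001 0.0012 0.0718]
t 43.77 p [0.4338 0.3396 0.225 ] yaw -4.81 cmd [0.4344 0.3396 0.2255] -4.8 F_tool [-0.7 -0.3  0.3] M_tool [-0.026  0.018 -0.005] w 0.0424 q6 2.32
```

View pics/scene_end.png

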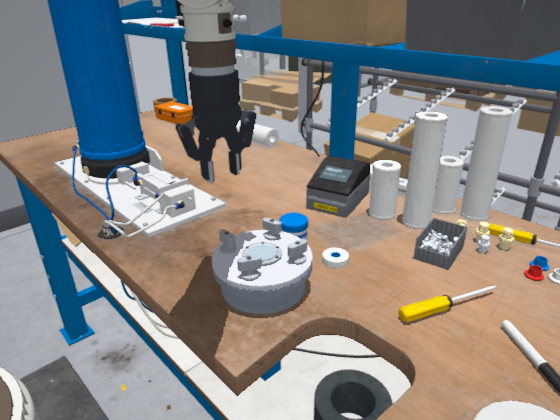

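```bash
cat > look.py <<'E'
from h import *
from workcell import bot
import sys
n=sys.argv[1]
o=bot.get_obs(); c=bot.calibration("wrist"); p,d=bot.camera("wrist")
cv2.imwrite(f"pics/{n}.png",p[...,::-1]); np.savez(f"{n}.npz",p=p,d=d)
v,u=np.mgrid[0:420,0:560]; W=toworld(c,u,v,d); z=W[...,2]
near=(np.hypot(W[...,0]-.468,W[...,1]-.283)<.1)&(d>0)
m=(near&(z>0.101)&(z<.108)).astype(np.uint8)
k,l,s_,ce=cv2.connectedComponentsWithStats(m)
for i in range(1,k):
    if s_[i,4]>60:
        P=W[l==i]; r=cv2.minAreaRect(P[:,:2].astype(np.float32)*1000)
        a=r[2]+(90 if r[1][1]>r[1][0] else 0); print(s_[i,4],P.mean(0).round(4),np.round(r[1],1),'bar',round(a,1),'grip yaw',round(a+90,1)%180)
rr=np.hypot(W[...,0]-.468,W[...,1]-.283); m=near&(rr<.085)&(rr>.045)&(z>.067)&(z<.0725)
P=W[m]; A=np.c_[P[:,:2]-[.468,.283],np.ones(len(P))]; print('plane',np.linalg.lstsq(A,P[:,2],rcond=None)[0].round(4))
rep()
E
python3 look.py w4
```

```text
998 [0.4342 0.3419 0.1051] [39.6 13.9] bar 85.6 grip yaw 175.6
989 [0.5226 0.3203 0.105 ] [14.5 39.5] bar 103.3 grip yaw 13.300000000000011
828 [0.4126 0.2528 0.1048] [15.4 39.5] bar 154.4 grip yaw 64.4
66 [0.5179 0.2319 0.1041] [ 4.5 11.7] bar 115.4 grip yaw 25.400000000000006
plane [-0.0003  0.001   0.0704]
t 43.82 p [0.4336 0.3394 0.2243] yaw -4.81 cmd [0.4344 0.3396 0.2255] -4.8 F_tool [-0.3 -0.2  0.4] M_tool [ 0.033 -0.027  0.001] w 0.0426 q6 2.32
```

View pics/w4.png

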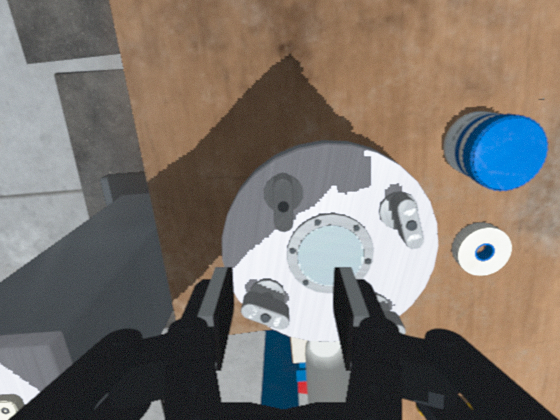

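Emit:
jog_arm(jaw=[0.5, 0.5, 0.5, 0.5, 0.5, 0.5, 0.5, 0.5], linear=[[0.005, 0.02, 0], [0.01, 0.04, 0], [0.02, 0.06, 0], [0.03, 0.08, 0], [0.04, 0.1, 0], [0.04, 0.1, 0], [0.04, 0.1, 0], [0.04, 0.1, 0]], delta_rot=[[0, 0, 0], [0, 0, 0], [0, 0, 0], [0, 0, 0], [0, 0, 0], [0, 0, 0], [0, 0, 0], [0, 0, 0]])

```text
clock: 44.48
eef_pos: [0.4651, 0.2368, 0.2243]
tool_rot: [0.999, -0.042, -0.001, 0.0]
ft_force: [0.3, 0.1, -0.5]
grip_width: 0.0432
```

```bash
python3 -c "
from workcell import bot
for i in range(3): bot.camera('scene')"; python3 look.py w5
```

```text
1500 [0.4346 0.3407 0.1049] [39.2 14.3] bar 87.0 grip yaw 177.0
1414 [0.523  0.3193 0.105 ] [14.2 39.9] bar 103.4 grip yaw 13.400000000000006
1075 [0.413  0.252  0.1049] [14.2 39.4] bar 152.8 grip yaw 62.80000000000001
1019 [0.5016 0.2305 0.1046] [14.1 39.4] bar 174.6 grip yaw 84.60000000000002
plane [-0.0003  0.0009  0.0703]
t 44.68 p [0.4651 0.2376 0.2249] yaw -4.72 cmd [0.4344 0.3396 0.2255] -4.8 F_tool [0.2 0.4 0.2] M_tool [-0.048  0.018 -0.037] w 0.0425 q6 2.13
```

View pics/w5.png

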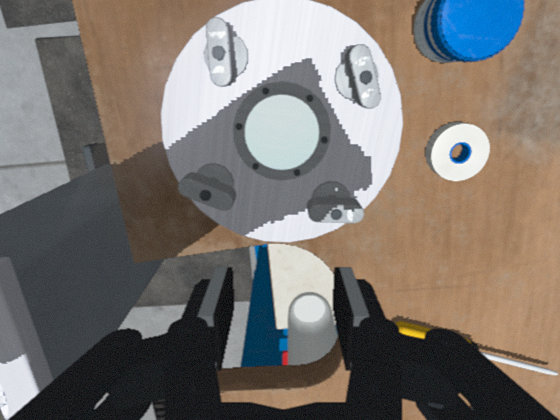

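Run:
```python
from workcell import bot
print(bot.get_obs()['clock']); print(bot.job_done())
```

```text
44.6833
the job is handed in; nothing more can be done
None
```

I tightened all four nuts clockwise in two crisscross passes and handed the job in at 44.7 s of the 72 s allowed. `job_done` reports no verdict.

**Passes:** The first pass turned each nut about 40°, one diagonal pair (front-left and back-right in the top picture) and then the other. The second pass ran in the same order, turning each nut to its hard stop.

**Stop torque:** Wrist torque at the end of each nut was 0.31–0.35 N m. Taking off about 0.1 N m of thread drag leaves roughly 0.20–0.25 N m on each stop. The torque readings scatter by about ±0.04 N m. The last nut came out lowest, at about 0.2 N m.

**Last checks:**
- **Lid:** its top face is at 69.9 mm in the scene camera, down from 71.8 mm at the start, and 70.3 mm in the wrist camera. The tilt is about 0.001–0.002 rad, so it is flush within the cameras' accuracy.
- **Robot:** the gripper is open, 0.22 m above the bench, and reads no contact force.
- **Grease pot and tape roll:** they look to be standing where they were in the last pictures. I did not re-measure their positions.

**One disagreement:** The wrist camera shows all four bars 1–2° short of the angle at which I released them. That is either a slight spring-back or camera bias. If it is spring-back, I estimate 0.12–0.15 N m remains on each stop, about 9–12 N, which is above the required 3 N but below the 0.18 N m given as properly tight. I did not go back to re-grip any nut.

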